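# Fetch the spacer and bearing from behind the parts in the lane rack

## Task

Move the pinion shaft and the oil bottle that stand at the front of the plywood rack's two lanes into the steel tray, so that both stand in it. Then fetch the spacer sleeve and the bearing from behind them and put them over the stub of the build stand, first the spacer, down on the base, then the bearing on top of it. Last, put the shaft and the bottle back upright where each of them stood, and do not knock anything over or shift the loose socket and the little tin.

Things in the scene. Friction and masses are not known exactly. Their poses are not given: they have to be found in the camera images.
- rack: Fixed plywood rack, 200 (x) by 184 mm (y). Origin: centre of its underside. Floor 12 mm thick. Two lanes along x, at y = +44 and -44 mm, each 80 mm wide; their walls are 8 mm thick, tops 42 mm over the bench; open at the -x end; back wall at x = +92 mm, 57 mm high. In each lane a tall thing stands at about x = -50 mm and a low ring at +16 mm; grip the rings along the lane, once the tall thing is away.
- tray: Bare steel tray fixed to the bench, 170 mm (x) by 200 mm (y), floor 3 mm thick, rim 12 mm high and 3 mm thick. Origin: centre of its underside. The side area; a socket stands in its +x half, its -x half is free.
- stand: Build stand fixed to the bench: dark round base 90 mm in diameter, 14 mm thick, with an upright stub in the middle, 18 mm in diameter, coned to 8 mm over its last 8 mm, top 66 mm over the bench. Origin: centre of the underside; z up along the stub.
- pinion_center (a point): Steel pinion shaft standing on its toothed head, 110 mm tall. Head 50 mm in diameter, up to 26 mm; shaft 25 mm in diameter from 26 to 60 mm, 22 mm from 62 to 95 mm, thinner end above. About 0.55 kg. Point on its axis 55 mm above its underside; z along the axis, up.
- oil_center (a point): White plastic oil bottle with paper label and black cap, standing, 50 mm in diameter, 112 mm tall, about 0.16 kg, body straight at half height. Point on its axis 56 mm above its underside; z up.
- bearing_center (a point): Steel roller bearing lying flat, with rollers showing between two races: the wider and lower ring. Outer diameter 52 mm, bore 28 mm, 28 mm high, about 0.25 kg. Point in the middle of its bore, 14 mm above its underside; z up.
- spacer_center (a point): Plain aluminium spacer sleeve standing on end: the narrower, taller ring. Outer diameter 42 mm, bore 28 mm, 34 mm high, about 0.12 kg. Point in the middle of its bore, 17 mm above its underside; z up.
- socket_center (a point): Loose steel socket standing in the tray, 24 mm in diameter, 30 mm high; point at its centre. Bystander.
- tin_center (a point): Loose little metal tin standing beside the build stand, 38 mm in diameter, 34 mm high; point at its centre. Bystander.
There are look-alikes about, which are no part of the job. Leave any red look-alike of the stand alone.

How it is judged:
By the outcome, as a careful person would: the job done as asked, in the order asked, and still so for the second after the job is handed in, with the robot touching nothing.
It also fails if it takes over 131 s, if anything falls off the work surface, if the arm or the gripper's body presses on something with over 40 N, if the wrist force passes 120 N, or if a joint passes its speed limit or range.

## Robot

A 7-joint arm with a two-finger parallel gripper is mounted at the origin on the work surface. World frame = base frame: x ahead of the robot, y to its left, z up, the work surface at z = 0. Lengths are in m, angles in rad, forces in N, time in s.
With the tool pointing down it reaches from about 0.425 to 0.925 m from the base axis. Payload 6.8 kg.
Tool frame: the origin (TCP) lies on the centre line of the jaws, within the pads' length; the fingertips stand 19 mm ahead of it and the grasp point (between the pads) is the TCP (r.tip_extent is the y of the fingertips in the tool frame, in m); y points along the fingers, z is the direction in which the jaws open and shut, and the axes are right-handed (so a half turn about y gives the same grasp; the last joint's range is limited). The gripper opens to 85 mm and grips with 20 to 120 N. Pads are 22 mm wide; open, the fingers measure 114 mm over their backs; the gripper's body (76 mm by 85 mm) begins 54 mm behind the grasp point. The pads swing forward as they close: fully open they stand 13 mm farther back than shut.
Start: joints at [-1.377, 0.477, 0.022, 1.555, -0.011, 1.109, -0.083], TCP at [0.201, 0.645, 0.212] pointing down, gripper open.
Joint ranges: [-2.96, 2.96], [-0.34, 2.1], [-1.41, 1.46], [0.24, 2.44], [-1.37, 4.51], [0.17, 1.92], [-2.96, 2.96]. Speed limits (rad/s): [2.39, 2.39, 3.14, 3.14, 3.14, 3.14, 3.14].

## Interface

Orientations are given as a rotation vector (axis times angle).
In Python, from bench import r gives the robot as it stands. The module is installed in compiled form; this text tells all that it offers.
- The arm moves only by the tool jog_arm, never from a script. Its argument "motion" is a list of rows, each a list of 3 entries, a list of its own where there are three numbers: the opening, from 0 (shut) to 1 (fully open), then the shift along the tool's x, y, z in m, then the turn, a rotation vector about the tool's x, y, z in degrees. A call has 1 to 10 rows; each row shifts and turns the commanded pose from where the row before left it, along the tool's axes as they then stand; what a row does not reach is not made up. A row lasts 1/12 s, in which the tool goes at most 41.7 mm and 7.16 degrees, less where a joint would pass 70% of its speed; a pose out of reach is approached as far as the arm can. A call with a gripper value outside its range is refused whole. The fingers move at their own pace and stop on an object; "force" is the grip in N (left out, the last holds). Time passes only in rows, so rows that do not move let the fingers close. It gives the time, the measured TCP pose, the force and the opening at its end, in the units of the state.
- r.get_obs(): the state, without advancing time (a new reading comes with each control period).
- r.grab_frame(name): name is "side" or "top" or "wrist"; returns a dict with "image" (400x640x3 uint8, red, green, blue), "range_z" (400x640 float32, m along the optical axis (not along the pixel's ray), 0 where there is no reading), "fx", "fy", "cx", "cy" (pixels), "k1" (the pictures are not rectified: a ray, as slopes to the right and down, at radius r is drawn at 1 + k1 r^2 times it, then the intrinsics apply), "xyz" and "orientation" of the camera in the world. Camera axes: x right, y down, z forward; pixel columns grow to the right and rows downward; lengths in m; the calibration is good to about 2 mm. A picture is of the moment at which its call begins.
- r.hand_in(): hands the job in, once; it reports no verdict.
The state is a dict: "clock": time; "joints": joint angles; "qvel": joint speeds; "tau": joint torques, N m; "tcp_pos": TCP position; "orientation": TCP orientation; "contact_force": force on the tool from outside, world axes, zero at the start; "moment": the same for the moment, N m; "grip_width": finger opening in m.
Only numpy, scipy, OpenCV 4.12 (cv2) and the standard library are available. Lean on these libraries where they do the work, as an engineer would, in place of code of your own. Each camera call takes 0.05 s, during which the arm holds its last target.

## Working session

There is one attempt and no reset: what is moved stays moved. The work goes in short steps, Python scripts to look and compute and a tool call to move; the robot and the scene stay as the last step left them, time stands still between calls to the robot, and variables do not carry over. Pictures are saved under pics/ and viewed, and the job is handed in when it is done.

Besides the shell and the picture viewer there is one more tool, called after "Call:" by a JSON object that holds its "method" and its "body". jog_arm: Moves the arm, as the interface text tells. Its arguments: {"type":"object","properties":{"motion":{"type":"array","items":{"type":"array"}},"force":{"type":"number"}},"required":["motion"]}

```bash
mkdir -p pics; ls; python3 - <<'E'
from bench import r
import cv2,numpy as np
o=r.get_obs()
print({k:np.round(v,4).tolist() for k,v in o.items()}, r.tip_extent)
for n in ["side","top","wrist"]:
    f=r.grab_frame(n)
    cv2.imwrite(f"pics/{n}0.png",f["image"][:,:,::-1]); np.savez(f"{n}0.npz",**f)
    print(n,f["fx"],f["fy"],f["cx"],f["cy"],f["k1"],f["xyz"],f["orientation"],(f["range_z"]>0).mean())
E
```

```text
pics
{'clock': 0.0, 'joints': [-1.3771, 0.4778, 0.0223, 1.5564, -0.0115, 1.1093, -0.0831], 'qvel': [0.0005, 0.0004, 0.0003, -0.002, 0.0001, 0.0008, -0.0005], 'tau': [-0.001, -59.6449, 1.6075, -28.1188, 0.0125, 0.0094, 0.0], 'tcp_pos': [0.2005, 0.6439, 0.2107], 'orientation': [-1.5596, 0.237, -0.2368], 'contact_force': [0.4473, -1.0422, 0.1568], 'moment': [0.0026, 0.0384, 0.0172], 'grip_width': 0.0856} 0.019
side 399.69462222027624 399.69462222027624 318.0732335543053 198.4031171929189 -0.08887908276312027 [ 0.12776173 -0.88487984  0.69151031] [-2.11842683  0.42258704 -0.25460095] 0.99598828125
top 487.41606970954473 487.41606970954473 319.2351809158353 197.35804135617357 -0.07641823908779814 [ 0.3343958  -0.05670537  1.22321071] [-2.10779859  2.16182748 -0.14627478] 0.9960078125
wrist 310.15616244534783 310.15616244534783 321.3776960349676 204.5340948800042 0.00540922603934114 [0.13620118 0.66383758 0.37249896] [2.3481668  1.72939543 0.23287501] 0.99623046875
```

View pics/top0.png

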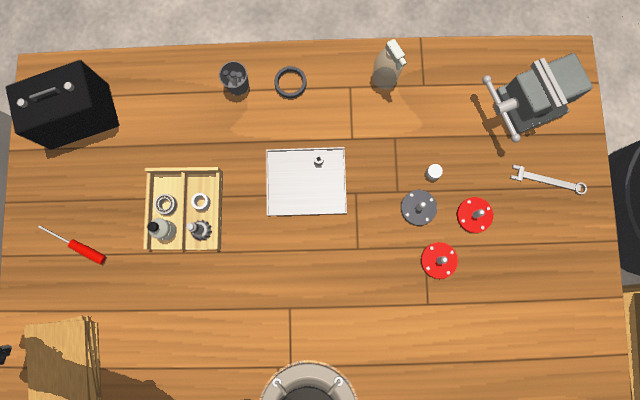

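View pics/side0.png

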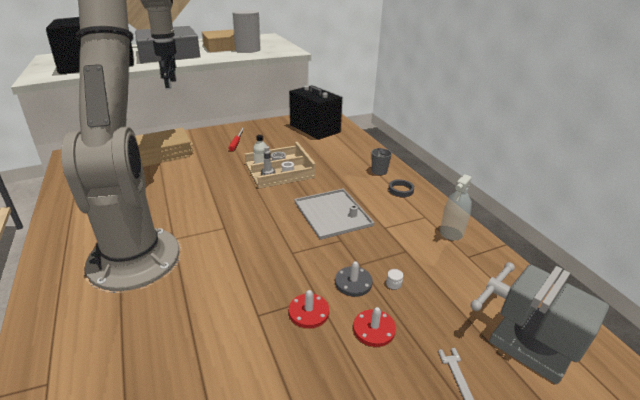

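View pics/wrist0.png

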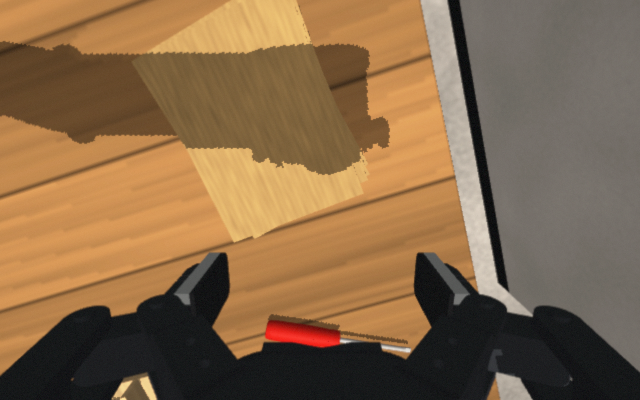

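```bash
cat > h.py <<'E'
import numpy as np, cv2
from scipy.spatial.transform import Rotation as R
def K(f): return np.array([[f["fx"],0,f["cx"]],[0,f["fy"],f["cy"]],[0,0,1.]])
def D(f): return np.array([float(f["k1"]),0,0,0])
def rays(f,px):
    px=np.asarray(px,float).reshape(-1,1,2)
    u=cv2.undistortPoints(px,K(f),D(f),None,None,None).reshape(-1,2) if 0 else cv2.undistortPointsIter(px,K(f),D(f),None,None,(3,50,1e-10)).reshape(-1,2)
    return np.c_[u,np.ones(len(u))]
def toplane(f,px,z):
    d=rays(f,px)@R.from_rotvec(f["orientation"]).as_matrix().T
    c=np.array(f["xyz"]); return c+d*((z-c[2])/d[:,2])[:,None]
def cloud(f):
    h,w=f["range_z"].shape
    uu,vv=np.meshgrid(np.arange(w),np.arange(h))
    d=rays(f,np.c_[uu.ravel(),vv.ravel()])*f["range_z"].reshape(-1,1)
    return (d@R.from_rotvec(f["orientation"]).as_matrix().T+np.array(f["xyz"])).reshape(h,w,3)
def project(f,P):
    Rm=R.from_rotvec(f["orientation"]).as_matrix()
    rv,_=cv2.Rodrigues(Rm.T); t=-Rm.T@np.array(f["xyz"])
    return cv2.projectPoints(np.asarray(P,float).reshape(-1,1,3),rv,t,K(f),D(f))[0].reshape(-1,2)
E
python3 - <<'E'
from h import *
f=dict(np.load("top0.npz")); P=cloud(f); im=f["image"]
print("table z",np.median(P[280:300,100:250,2]))
def crop(n,x0,x1,y0,y1,s): cv2.imwrite(f"pics/{n}.png",cv2.resize(im[y0:y1,x0:x1,::-1],None,fx=s,fy=s,interpolation=cv2.INTER_CUBIC))
crop("c_rack",135,235,160,260,6); crop("c_tray",255,365,140,225,6); crop("c_stand",390,510,150,290,4)
z=P[...,2]
hm=np.clip(z*2000,0,255).astype(np.uint8); cv2.imwrite("pics/hm_rack.png",cv2.resize(hm[160:260,135:235],None,fx=6,fy=6,interpolation=0))
E
```

```text
table z -0.0005576952703313376
```

View pics/c_rack.png

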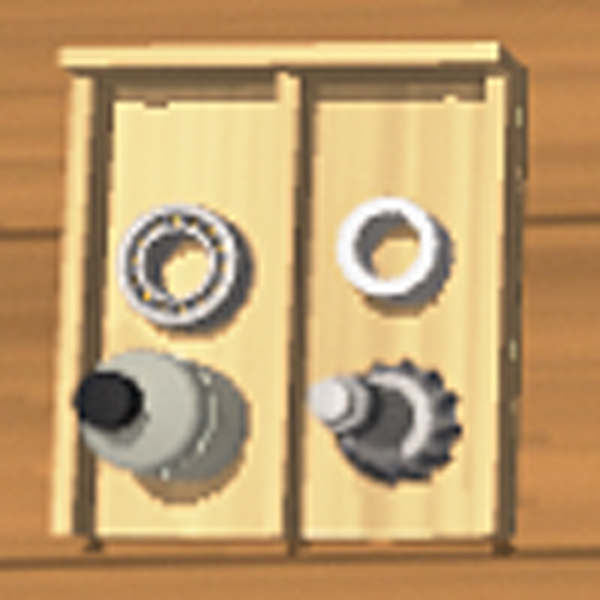

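View pics/hm_rack.png

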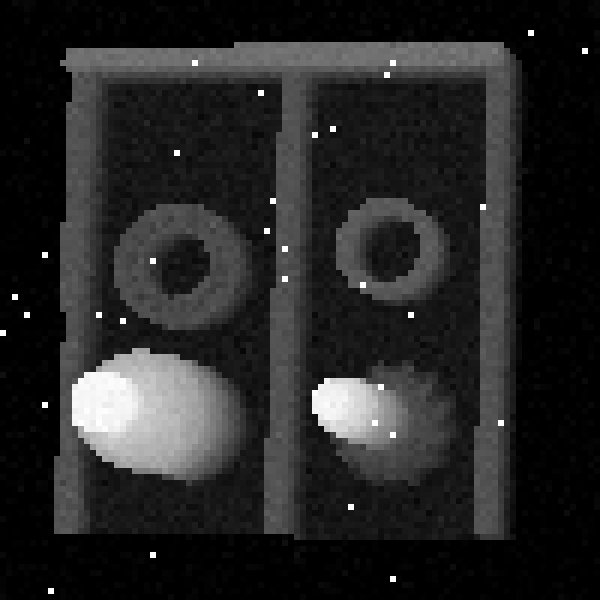

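View pics/c_stand.png

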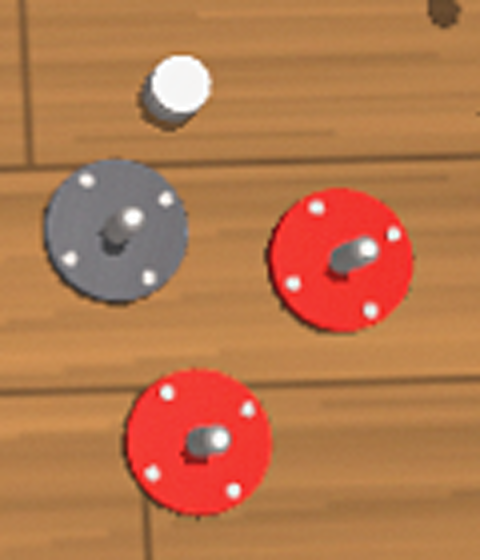

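View pics/c_tray.png

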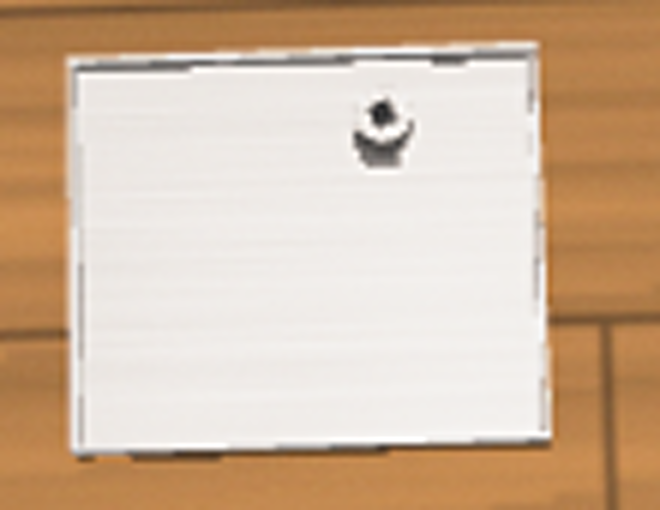

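```bash
cat > meas.py <<'E'
from h import *
f=dict(np.load("top0.npz")); P=cloud(f); z=P[...,2]; im=f["image"].astype(int)
def box(x0,x1,y0,y1):
    m=np.zeros(z.shape,bool); m[y0:y1,x0:x1]=1; return m
def circ(mask,zt,fit=True):
    m=mask.astype(np.uint8); n,l,s,c=cv2.connectedComponentsWithStats(m)
    k=1+np.argmax(s[1:,4]); m=(l==k).astype(np.uint8)
    cs,_=cv2.findContours(m,cv2.RETR_EXTERNAL,cv2.CHAIN_APPROX_NONE)
    c=max(cs,key=len).reshape(-1,2).astype(float)
    w=toplane(f,c,zt)[:,:2]
    A=np.c_[2*w,np.ones(len(w))]; s_=np.linalg.lstsq(A,(w**2).sum(1),rcond=None)[0]
    rad=np.sqrt(s_[2]+s_[0]**2+s_[1]**2)
    return np.round(s_[:2]*1000,1),round(rad*2000,1),len(w),c.mean(0)
def cen(mask,zt):
    v,u=np.nonzero(mask); return toplane(f,[[u.mean(),v.mean()]],zt)[0,:2].round(4),len(u)
def zs(n,m): print(n,np.percentile(z[m],[5,50,95]).round(4))
bear=box(152,178,191,216)&(abs(z-.040)<.005); print("bearing",circ(bear,.040))
sp=box(190,211,191,211)&(abs(z-.046)<.005); print("spacer",circ(sp,.046))
oc=box(145,158,220,232)&(z>.118); print("oilcap",circ(oc,.124),cen(oc,.124)); zs("",oc)
ps=box(185,205,220,236)&(z>.118); print("piniontop",circ(ps,.122),cen(ps,.122))
ob=box(145,178,217,244)&(z>.016); print("oil all",circ(ob,.05))
ph=box(188,213,218,243)&(z>.02)&(z<.043); print("pin head",circ(ph,.038))
dk=box(398,440,185,230)&(abs(z-.014)<.006); print("stand base",circ(dk,.014))
st=box(405,435,190,225)&(z>.062); print("stub top",circ(st,.066),cen(st,.066))
tn=box(420,445,160,185)&(abs(z-.034)<.004); print("tin",circ(tn,.034))
so=box(310,330,150,170)&(z>.028); print("socket",circ(so,.033))
for n,m,zt in [("rackback",box(135,235,160,185)&(z>.050),.057),("tray",box(260,355,140,222)&(z>.0015),.008)]:
    l,s=cv2.connectedComponentsWithStats(m.astype(np.uint8))[1:3]; m=l==1+np.argmax(s[1:,4])
    v,u=np.nonzero(m); w=toplane(f,np.c_[u,v],zt)[:,:2]
    print(n,cv2.minAreaRect((w*1000).astype(np.float32)), len(w))
w=P[box(135,235,160,260)&(abs(z-.042)<.004)]
E
python3 meas.py
python3 - <<'E'
from h import *
f=dict(np.load("top0.npz"))
# rack corners: from crop: back-wall top-left (60,47), top right(500,42) ; front wall tops left front (52,535), right front (510,540)/mid 
def c(p): return [135+p[0]/6-.5,160+p[1]/6-.5]
print(toplane(f,[c((60,50)),c((500,45))],.057).round(4)); print(toplane(f,[c((52,535)),c((77,535)),c((265,537)),c((297,537)),c((495,540))],.042).round(4))
def t(p): return [255+p[0]/6-.5,140+p[1]/6-.5]
T=toplane(f,[t((66,57)),t((538,43)),t((552,441)),t((71,453))],.012); print(T.round(4),T.mean(0))
E
```

```text
bearing (array([510.7, 345.9]), np.float64(49.9), 58, array([164.        , 203.55172414]))
spacer (array([514.9, 256.1]), np.float64(39.9), 47, array([198.85106383, 200.76595745]))
oilcap (array([445.8, 345.2]), np.float64(22.7), 29, array([151.37931034, 226.65517241])) (array([0.4458, 0.3453]), 89)
 [0.1189 0.1229 0.1261]
piniontop (array([444.7, 257. ]), np.float64(12.6), 16, array([189.4375, 226.375 ])) (array([0.4442, 0.2553]), 33)
oil all (array([445.6, 354.1]), np.float64(70.9), 109, array([157.32110092, 229.7706422 ]))
pin head (array([442.6, 254. ]), np.float64(42.4), 79, array([201.03797468, 230.74683544]))
stand base (array([ 489. , -288.4]), np.float64(87.1), 100, array([418.69, 207.11]))
stub top (array([ 489. , -286.3]), np.float64(10.9), 16, array([421.8125, 204.25  ])) (array([ 0.4879, -0.2869]), 27)
tin (array([ 577.2, -329.6]), np.float64(33.6), 40, array([434.625, 170.5  ]))
socket (array([614.9, -41. ]), np.float64(21.7), 25, array([318.68, 158.8 ]))
rackback ((594.3280639648438, 298.5177307128906), (183.61117553710938, 9.478286743164062), 89.2917709350586) 266
tray ((568.2671508789062, -9.321441650390625), (215.32867431640625, 201.68280029296875), 88.70201110839844) 3764
[[0.5995 0.3918 0.057 ]
 [0.596  0.2072 0.057 ]]
[[0.4001 0.3949 0.042 ]
 [0.3999 0.3844 0.042 ]
 [0.3976 0.3059 0.042 ]
 [0.3973 0.2927 0.042 ]
 [0.3944 0.2112 0.042 ]]
[[ 0.6496  0.0947  0.012 ]
 [ 0.6499 -0.1068  0.012 ]
 [ 0.4793 -0.1072  0.012 ]
 [ 0.4794  0.0937  0.012 ]] [ 0.56456178 -0.00642382  0.012     ]
```

```bash
python3 - <<'E'
from h import *
from bench import r
o=r.get_obs(); print(R.from_rotvec(o["orientation"]).as_matrix().round(3))
f=dict(np.load("side0.npz")); P=cloud(f); im=f["image"]
cv2.imwrite("pics/s_rack.png",cv2.resize(im[125:195,235:325,::-1],None,fx=8,fy=8,interpolation=cv2.INTER_CUBIC))
# profile of oil: points near axis (.445,.3475)
for n,c in [("oil",(.4455,.3455)),("pin",(.4445,.2555))]:
    Q=P[130:190,240:320]; d=np.hypot(Q[...,0]-c[0],Q[...,1]-c[1]); m=(d<.034)&(Q[...,2]>.02)
    q=Q[m]; v,u=np.nonzero(m)
    for a in range(20,126,8):
        k=(q[:,2]>=a/1e3)&(q[:,2]<(a+8)/1e3)
        if k.sum()>2: 
            right=R.from_rotvec(f["orientation"]).as_matrix()[:,0]
            s=(q[k]-np.array([*c,0]))@right
            print(n,a,k.sum(),np.round([s.min()*1e3,s.max()*1e3],1), u[k].min()+240,u[k].max()+240)
E
```

```text
[[ 0.955 -0.     0.297]
 [-0.297 -0.001  0.955]
 [ 0.    -1.    -0.001]]
oil 20 4 [-22.2 -13.3] 254 256
oil 28 11 [-20.4  12.1] 254 263
oil 36 19 [-20.8  12.5] 254 263
oil 44 20 [-19.5  13.8] 254 263
oil 52 22 [-19.1  13.7] 254 263
oil 60 22 [-17.8  14.6] 254 263
oil 68 20 [-22.3  15. ] 253 263
oil 76 28 [-21.3  18.3] 253 264
oil 84 37 [-17.7  24.2] 254 266
oil 92 27 [-13.   21.3] 255 265
oil 100 17 [-5.4 14.8] 257 263
oil 108 15 [-8.9 15.4] 256 263
oil 116 19 [-8.1 13. ] 256 262
oil 124 8 [-4.  12.6] 257 262
pin 20 6 [-22.1  24.6] 261 275
pin 28 47 [-21.7  25.2] 261 275
pin 36 27 [-11.2  19. ] 264 273
pin 44 20 [-10.7  12.7] 264 271
pin 52 14 [-9.3 13.4] 264 271
pin 60 17 [-9.3 13.7] 264 271
pin 68 17 [-8.5 11.4] 264 270
pin 76 15 [-8.2 12.2] 264 270
pin 84 16 [-7.7 12. ] 264 270
pin 92 14 [-6.3 13. ] 264 270
pin 100 19 [-6.5 13.1] 264 270
pin 108 14 [-6.5 10.4] 264 269
pin 116 13 [-3.4  8.2] 265 268
```

View pics/s_rack.png

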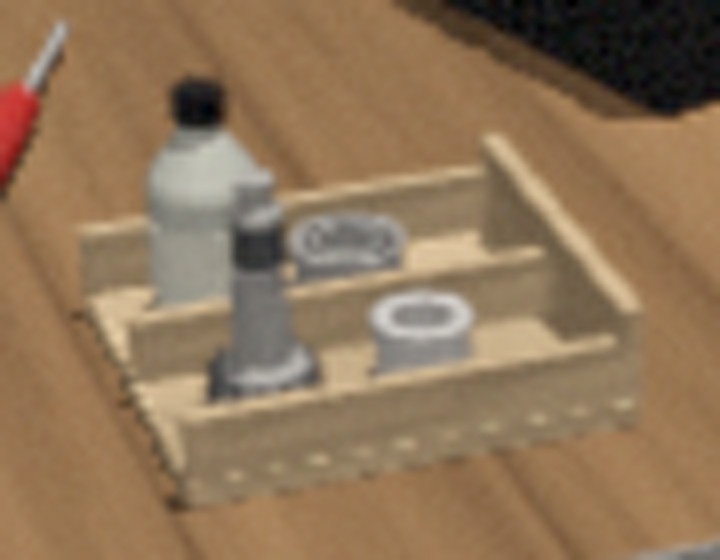

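Call:
{"method": "jog_arm", "body": {"motion": [[0.8, [0, 0, 0], [0, 7, 0]], [0.8, [0, 0, 0], [0, 7, 0]], [0.8, [0, 0, 0], [0, 7, 0]], [0.8, [0, 0, 0], [0, 7, 0]], [0.8, [0, 0, 0], [0, 7, 0]], [0.8, [0, 0, 0], [0, 7, 0]], [0.8, [0, 0, 0], [0, 7, 0]], [0.8, [0, 0, 0], [0, 7, 0]], [0.8, [0, 0, 0], [0, 7, 0]], [0.8, [0, 0, 0], [0, 7, 0]]], "force": 40}}

```text
clock: 0.98
tcp_pos: [0.2005, 0.6443, 0.2113]
orientation: [-1.229, 1.179, -1.179]
contact_force: [0.4, 0.2, 0.3]
grip_width: 0.068
```

Call:
{"method": "jog_arm", "body": {"motion": [[0.8, [0, 0, 0], [0, 2.7, 0]], [0.8, [0.035, 0, 0.022], [0, 0, 0]], [0.8, [0.035, 0, 0.022], [0, 0, 0]], [0.8, [0.035, 0, 0.022], [0, 0, 0]], [0.8, [0.035, 0, 0.022], [0, 0, 0]], [0.8, [0.035, 0, 0.022], [0, 0, 0]], [0.8, [0.035, 0, 0.022], [0, 0, 0]], [0.8, [0.035, 0, 0.022], [0, 0, 0]], [0.8, [0.035, 0, 0.022], [0, 0, 0]], [0.8, [0.035, 0, 0.022], [0, 0, 0]]]}}

```text
clock: 1.82
tcp_pos: [0.3992, 0.3276, 0.2117]
orientation: [-1.209, 1.209, -1.209]
contact_force: [0.2, -0.1, 0.1]
grip_width: 0.0681
```

Call:
{"method": "jog_arm", "body": {"motion": [[0.8, [0.025, 0, 0.015], [0, 0, 0]], [0.8, [0.025, 0, 0.015], [0, 0, 0]], [0.8, [0.023, 0, 0.015], [0, 0, 0]], [0.8, [0, 0, 0], [0, 0, 0]]]}}

```text
clock: 2.15
tcp_pos: [0.4466, 0.2507, 0.212]
orientation: [-1.205, 1.213, -1.217]
contact_force: [-0.6, -0.3, -0.5]
grip_width: 0.0681
```

```bash
cat > snap.py <<'E'
import sys
from h import *
from bench import r
names,tag=sys.argv[1].split(","),sys.argv[2]
for n in names:
    f=r.grab_frame(n); cv2.imwrite(f"pics/{n}{tag}.png",f["image"][:,:,::-1]); np.savez(f"{n}{tag}.npz",**f)
o=r.get_obs(); print({k:np.round(o[k],4).tolist() for k in ["clock","tcp_pos","grip_width","contact_force","joints"]})
E
python3 snap.py wrist 1
```

```text
{'clock': 2.2, 'tcp_pos': [0.4451, 0.2535, 0.2118], 'grip_width': 0.0682, 'contact_force': [-0.1252, 0.8044, 0.1883], 'joints': [-1.0533, 0.2177, 0.483, 1.9653, -0.1198, 0.986, -0.5194]}
```

View pics/wrist1.png

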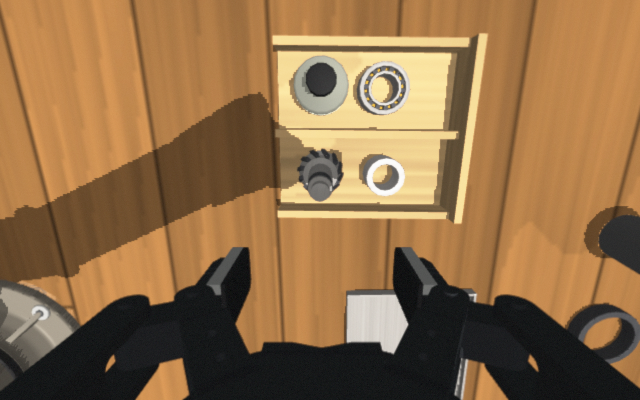

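```bash
cat > wm.py <<'E'
import sys
from h import *
def circw(f,P,mask,zt):
    n,l,s,c=cv2.connectedComponentsWithStats(mask.astype(np.uint8)); m=(l==1+np.argmax(s[1:,4])).astype(np.uint8)
    c=max(cv2.findContours(m,cv2.RETR_EXTERNAL,cv2.CHAIN_APPROX_NONE)[0],key=len).reshape(-1,2).astype(float)
    w=toplane(f,c,zt)[:,:2]; s_=np.linalg.lstsq(np.c_[2*w,np.ones(len(w))],(w**2).sum(1),rcond=None)[0]
    return np.round(s_[:2]*1000,1),round(2000*np.sqrt(s_[2]+s_[0]**2+s_[1]**2),1),len(w)
def near(P,x,y,r): return np.hypot(P[...,0]-x,P[...,1]-y)<r
E
python3 - <<'E'
from wm import *
f=dict(np.load("wrist1.npz")); P=cloud(f); z=P[...,2]
print(f["xyz"],R.from_rotvec(f["orientation"]).as_matrix().round(3)[:,2])
print("pin",circw(f,P,near(P,.4445,.2555,.03)&(z>.116),.122))
print("oil",circw(f,P,near(P,.4455,.3455,.03)&(z>.117),.124))
print("bear",circw(f,P,near(P,.511,.346,.04)&(abs(z-.04)<.004),.04))
print("sp",circw(f,P,near(P,.515,.256,.04)&(abs(z-.046)<.004),.046))
print("wall top", np.median(z[abs(z-.042)<.004]))
E
```

```text
[0.44654344 0.31759121 0.37352864] [-0.    -0.265 -0.964]
pin (array([441.1,  78.7]), np.float64(185.9), 712)
oil (array([446.8, 346.5]), np.float64(22.8), 92)
bear (array([510.8, 347.3]), np.float64(50.3), 147)
sp (array([514.7, 257.7]), np.float64(40.2), 108)
wall top 0.0413962321709897
```

Call:
{"method": "jog_arm", "body": {"motion": [[0.7, [0, 0.03, 0.001], [0, 0, 0]], [0.7, [0, 0.03, 0], [0, 0, 0]], [0.7, [0, 0.03, 0], [0, 0, 0]], [0.7, [0, 0.03, 0], [0, 0, 0]], [0.7, [0, 0, 0], [0, 0, 0]], [0.7, [0, 0, 0], [0, 0, 0]]]}}

```text
clock: 2.7
tcp_pos: [0.4433, 0.2567, 0.0909]
orientation: [-1.214, 1.209, -1.209]
contact_force: [0.0, 0.3, 0.8]
grip_width: 0.0597
```

```bash
python3 snap.py side,wrist 2; python3 - <<'E'
from wm import *
f=dict(np.load("wrist2.npz")); P=cloud(f); z=P[...,2]
print(f["xyz"]);v,u=np.nonzero(near(P,.4445,.2555,.02)&(z>.05)); print(u.min(),u.max(),v.min(),v.max())
E
```

```text
{'clock': 2.8, 'tcp_pos': [0.4454, 0.2576, 0.0931], 'grip_width': 0.0602, 'contact_force': [-0.1599, 0.3722, 0.2735], 'joints': [-0.9898, 0.3933, 0.425, 2.0665, -0.2407, 0.7262, -0.4119]}
[0.44421987 0.32396085 0.25397307]
257 385 200 399
```

View pics/wrist2.png

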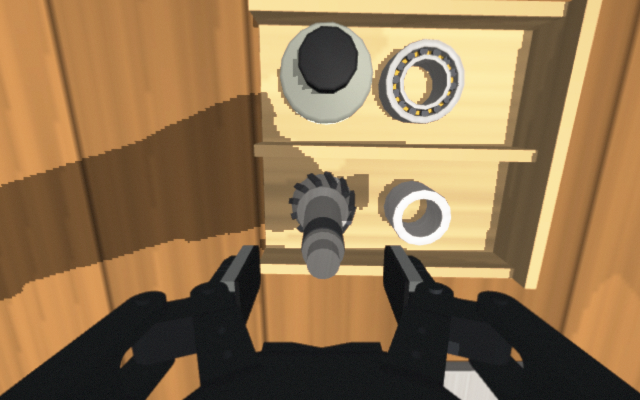

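Call:
{"method": "jog_arm", "body": {"motion": [[0.1, [0, 0, 0], [0, 0, 0]], [0.1, [0, 0, 0], [0, 0, 0]], [0.1, [0, 0, 0], [0, 0, 0]], [0.1, [0, 0, 0], [0, 0, 0]], [0.1, [0, 0, 0], [0, 0, 0]], [0.1, [0, -0.005, 0], [0, 0, 0]], [0.1, [0, -0.015, 0], [0, 0, 0]]], "force": 70}}

```text
clock: 3.38
tcp_pos: [0.4427, 0.2554, 0.1103]
orientation: [-1.214, 1.21, -1.209]
contact_force: [-1.5, -0.3, -4.1]
grip_width: 0.0121
```

```bash
python3 snap.py side,wrist 3; python3 - <<'E'
import cv2
i=cv2.imread("pics/side3.png")[90:190,225:325]; cv2.imwrite("pics/s3c.png",cv2.resize(i,None,fx=6,fy=6,interpolation=cv2.INTER_CUBIC))
E
```

```text
{'clock': 3.4833, 'tcp_pos': [0.4454, 0.2568, 0.113], 'grip_width': 0.0122, 'contact_force': [0.1608, 0.4618, -4.6949], 'joints': [-1.0043, 0.3609, 0.4409, 2.0543, -0.2189, 0.7683, -0.4303]}
```

View pics/s3c.png

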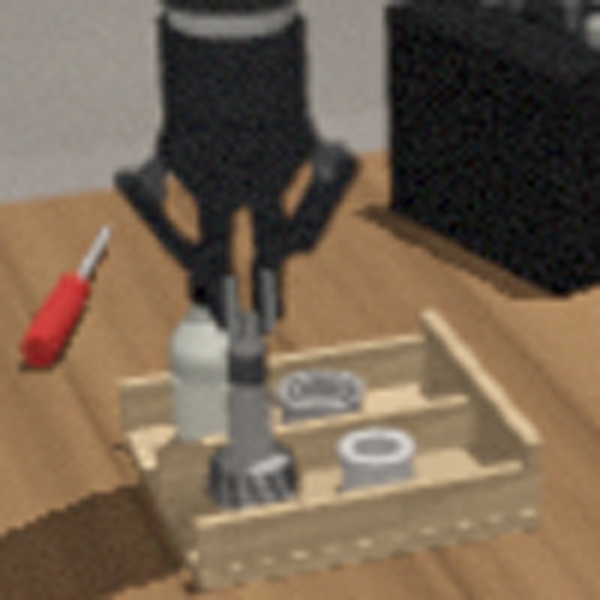

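View pics/wrist3.png

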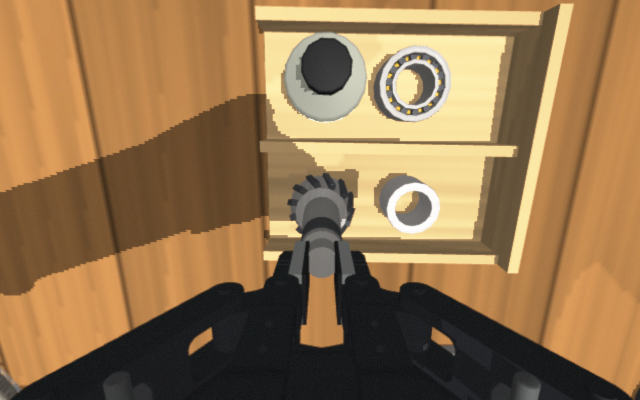

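```bash
python3 - <<'E'
from wm import *
s=dict(np.load("side3.npz")); P=cloud(s)
print("proj tcp",project(s,[[.4445,.2565,.111],[.4445,.2565,.092]]).round(1))
for v in range(130,172,3):
    print(v,[(int(u),*(P[v,u]*1000).round(0).astype(int)) for u in range(258,276,2)])
f=dict(np.load("wrist3.npz")); Q=cloud(f)
for v in range(200,330,10):
    print(v,[(int(u),*(Q[v,u]*1000).round(0).astype(int)) for u in (295,305,321,338,348)])
E
```

```text
proj tcp [[266.4 149.8]
 [266.7 155. ]]
130 [(258, np.int64(421), np.int64(258), np.int64(183)), (260, np.int64(424), np.int64(244), np.int64(189)), (262, np.int64(429), np.int64(240), np.int64(190)), (264, np.int64(552), np.int64(664), np.int64(-1)), (266, np.int64(559), np.int64(657), np.int64(1)), (268, np.int64(454), np.int64(258), np.int64(178)), (270, np.int64(456), np.int64(243), np.int64(184)), (272, np.int64(463), np.int64(244), np.int64(183)), (274, np.int64(469), np.int64(244), np.int64(181))]
133 [(258, np.int64(417), np.int64(242), np.int64(180)), (260, np.int64(424), np.int64(248), np.int64(177)), (262, np.int64(430), np.int64(245), np.int64(177)), (264, np.int64(541), np.int64(628), np.int64(1)), (266, np.int64(549), np.int64(625), np.int64(1)), (268, np.int64(451), np.int64(249), np.int64(172)), (270, np.int64(455), np.int64(243), np.int64(174)), (272, np.int64(463), np.int64(246), np.int64(172)), (274, np.int64(582), np.int64(618), np.int64(-1))]
136 [(258, np.int64(442), np.int64(345), np.int64(123)), (260, np.int64(424), np.int64(249), np.int64(166)), (262, np.int6
[... 8195 characters left out ...]
), np.int64(170)), (321, np.int64(444), np.int64(148), np.int64(-1)), (338, np.int64(451), np.int64(256), np.int64(170)), (348, np.int64(453), np.int64(268), np.int64(189))]
310 [(295, np.int64(437), np.int64(269), np.int64(196)), (305, np.int64(438), np.int64(252), np.int64(170)), (321, np.int64(444), np.int64(137), np.int64(0)), (338, np.int64(451), np.int64(252), np.int64(170)), (348, np.int64(452), np.int64(270), np.int64(197))]
320 [(295, np.int64(437), np.int64(268), np.int64(198)), (305, np.int64(438), np.int64(248), np.int64(170)), (321, np.int64(444), np.int64(125), np.int64(-1)), (338, np.int64(451), np.int64(247), np.int64(170)), (348, np.int64(452), np.int64(267), np.int64(197))]
```

```bash
python3 - <<'E'
from wm import *
from bench import r
print(r.tip_extent, r.get_obs()["tcp_pos"])
for n,zt in (("side2",.091),("side3",.111),("wrist1",.2115),("wrist2",.091),("wrist3",.111)):
    f=dict(np.load(n+".npz")); P=cloud(f); im=f["image"].astype(int)
    m=(abs(P[...,0]-.4445)<.06)&(abs(P[...,1]-.2565)<.016)&(P[...,2]>zt-.04)&(im.max(2)<110)
    m2=m&(abs(P[...,0]-.4445)>(.025 if n in("side2","wrist1","wrist2") else .009))
    q=P[m2]; print(n,"lowest dark pts rel TCP z",np.sort(q[:,2]-zt)[[0,5,10,20,40]].round(3), q[np.argsort(q[:,2])[:4]].round(3).tolist())
E
python3 - <<'E'
import cv2
i=cv2.imread("pics/side2.png")[90:190,225:325]; cv2.imwrite("pics/s2c.png",cv2.resize(i,None,fx=6,fy=6,interpolation=cv2.INTER_CUBIC))
E
```

```text
0.019 [0.44537193 0.25680199 0.11296654]
side2 lowest dark pts rel TCP z [0.025 0.03  0.033 0.038 0.047] [[0.474, 0.257, 0.116], [0.475, 0.27, 0.117], [0.475, 0.259, 0.118], [0.408, 0.25, 0.12]]
side3 lowest dark pts rel TCP z [-0.021 -0.003  0.007  0.028  0.039] [[0.432, 0.258, 0.09], [0.434, 0.25, 0.1], [0.435, 0.253, 0.102], [0.432, 0.254, 0.103]]
wrist1 lowest dark pts rel TCP z [0.026 0.027 0.027 0.027 0.028] [[0.481, 0.25, 0.238], [0.481, 0.249, 0.238], [0.481, 0.248, 0.238], [0.481, 0.256, 0.238]]
wrist2 lowest dark pts rel TCP z [0.025 0.026 0.026 0.026 0.027] [[0.414, 0.25, 0.116], [0.474, 0.263, 0.116], [0.474, 0.261, 0.116], [0.414, 0.262, 0.116]]
wrist3 lowest dark pts rel TCP z [-0.04  -0.039 -0.038 -0.035 -0.028] [[0.454, 0.265, 0.071], [0.456, 0.262, 0.071], [0.433, 0.262, 0.071], [0.457, 0.261, 0.071]]
```

View pics/s2c.png

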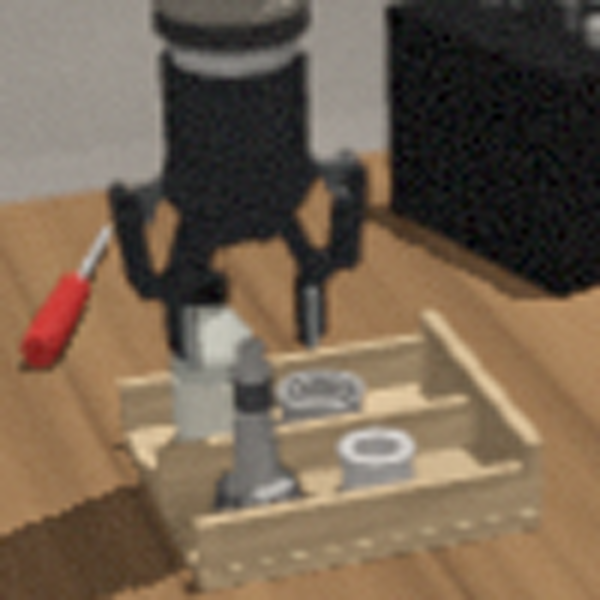

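Call:
{"method": "jog_arm", "body": {"motion": [[0.1, [0, 0.012, 0], [0, 0, 0]], [0.1, [0, 0.008, 0], [0, 0, 0]], [0.1, [0, 0, 0], [0, 0, 0]], [0.7, [0, 0, 0], [0, 0, 0]], [0.7, [0, 0, 0], [0, 0, 0]], [0.7, [0, 0, 0], [0, 0, 0]], [0.7, [0, 0, 0], [0, 0, 0]]]}}

```text
clock: 4.07
tcp_pos: [0.4446, 0.2565, 0.0915]
orientation: [-1.209, 1.209, -1.209]
contact_force: [0.4, -1.3, 0.8]
grip_width: 0.059
```

```bash
python3 snap.py side,wrist,top 4; python3 - <<'E'
from wm import *
i=cv2.imread("pics/side4.png")[90:190,225:325]; cv2.imwrite("pics/s4c.png",cv2.resize(i,None,fx=6,fy=6,interpolation=cv2.INTER_CUBIC))
f=dict(np.load("wrist4.npz")); P=cloud(f); z=P[...,2]
m=near(P,.4445,.2555,.02)&(z>.116)&(z<.127)&(abs(P[...,0]-.4445)<.012); print(f["xyz"],circw(f,P,m,.122))
E
```

```text
{'clock': 4.2167, 'tcp_pos': [0.4447, 0.2566, 0.0916], 'grip_width': 0.0599, 'contact_force': [0.2745, 0.5822, 0.2453], 'joints': [-0.9893, 0.3952, 0.4252, 2.0686, -0.242, 0.7245, -0.4105]}
[0.44426288 0.32324842 0.25326432] (array([444.2, 260.3]), np.float64(16.2), 97)
```

View pics/s4c.png

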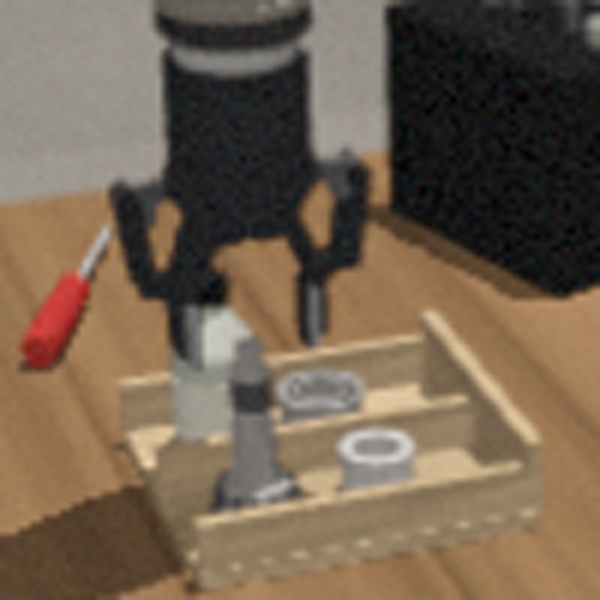

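Call:
{"method": "jog_arm", "body": {"motion": [[0.7, [-0.002, 0.017, 0], [0, 0, 0]], [0.7, [0, 0.017, 0], [0, 0, 0]], [0.7, [0, 0, 0], [0, 0, 0]], [0.1, [0, 0, 0], [0, 0, 0]], [0.1, [0, 0, 0], [0, 0, 0]], [0.1, [0, 0, 0], [0, 0, 0]], [0.1, [0, 0, 0], [0, 0, 0]], [0.1, [0, 0, 0], [0, 0, 0]]]}}

```text
clock: 4.88
tcp_pos: [0.445, 0.2589, 0.0588]
orientation: [-1.208, 1.209, -1.209]
contact_force: [-2.5, -0.8, 6.5]
grip_width: 0.02
```

Call:
{"method": "jog_arm", "body": {"motion": [[0.1, [0, -0.01, 0], [0, 0, 0]], [0.1, [0, -0.03, 0], [0, 0, 0]], [0.1, [0, -0.03, 0], [0, 0, 0]], [0.1, [0.02, 0, 0.007], [0, 0, 0]], [0.1, [0.033, 0, 0.01], [0, 0, 0]], [0.1, [0.035, 0, 0.01], [0, 0, 0]], [0.1, [0.035, 0, 0.01], [0, 0, 0]], [0.1, [0.035, 0, 0.01], [0, 0, 0]], [0.1, [0.035, 0, 0.01], [0, 0, 0]], [0.1, [0.035, 0, 0.01], [0, 0, 0]]]}}

```text
clock: 5.72
tcp_pos: [0.5114, 0.0288, 0.1282]
orientation: [-1.209, 1.209, -1.209]
contact_force: [1.0, -0.6, -5.4]
grip_width: 0.0202
```

Call:
{"method": "jog_arm", "body": {"motion": [[0.1, [0.035, 0, 0.01], [0, 0, 0]], [0.1, [0.03, 0, 0], [0, 0, 0]], [0.1, [0.02, 0, 0], [0, 0, 0]], [0.1, [0, 0, 0], [0, 0, 0]], [0.1, [0, 0, 0], [0, 0, 0]]]}}

```text
clock: 6.13
tcp_pos: [0.5211, -0.056, 0.128]
orientation: [-1.208, 1.212, -1.212]
contact_force: [-0.3, 0.7, -4.6]
grip_width: 0.0199
```

```bash
python3 snap.py side,top 5; python3 - <<'E'
from wm import *
i=cv2.imread("pics/side5.png")[100:260,220:420]; cv2.imwrite("pics/s5c.png",cv2.resize(i,None,fx=4,fy=4,interpolation=cv2.INTER_CUBIC))
E
```

```text
{'clock': 6.2333, 'tcp_pos': [0.5214, -0.0534, 0.1278], 'grip_width': 0.0199, 'contact_force': [0.3975, 1.6808, -4.2772], 'joints': [-0.4486, 0.3679, 0.5353, 2.0226, -0.2556, 0.8159, 0.235]}
```

View pics/s5c.png

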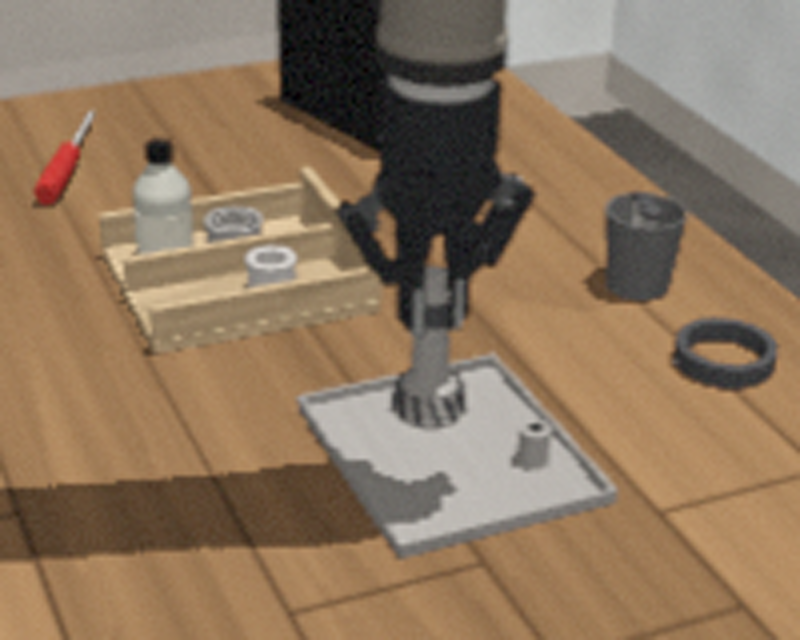

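Call:
{"method": "jog_arm", "body": {"motion": [[0.1, [0, 0.03, 0], [0, 0, 0]], [0.1, [0, 0.03, 0], [0, 0, 0]], [0.1, [0, 0.012, 0], [0, 0, 0]], [0.1, [0, 0.004, 0], [0, 0, 0]], [0.1, [0, 0.001, 0], [0, 0, 0]], [0.1, [0, 0.001, 0], [0, 0, 0]], [0.1, [0, 0, 0], [0, 0, 0]]]}}

```text
clock: 6.82
tcp_pos: [0.5228, -0.0542, 0.0506]
orientation: [-1.208, 1.207, -1.21]
contact_force: [-0.1, -0.5, -4.8]
grip_width: 0.0199
```

Not yet touching; a little further.

Call:
{"method": "jog_arm", "body": {"motion": [[0.1, [0, 0.001, 0], [0, 0, 0]], [0.1, [0, 0.001, 0], [0, 0, 0]], [0.1, [0, 0, 0], [0, 0, 0]]]}}

```text
clock: 7.07
tcp_pos: [0.5229, -0.0544, 0.0497]
orientation: [-1.207, 1.208, -1.21]
contact_force: [-3.3, 1.1, 11.9]
grip_width: 0.0196
```

Call:
{"method": "jog_arm", "body": {"motion": [[0.5, [0, 0, 0], [0, 0, 0]], [0.5, [0, 0, 0], [0, 0, 0]], [0.6, [0, -0.01, 0], [0, 0, 0]], [0.7, [0, -0.03, 0], [0, 0, 0]], [0.85, [0, -0.03, 0], [0, 0, 0]], [0.85, [0, -0.03, 0], [0, 0, 0]], [0.85, [-0.037, 0, -0.007], [0, 0, 0]], [0.85, [-0.037, 0, -0.007], [0, 0, 0]], [0.85, [-0.037, 0, -0.007], [0, 0, 0]], [0.85, [-0.037, 0, -0.007], [0, 0, 0]]], "force": 50}}

```text
clock: 7.9
tcp_pos: [0.4938, 0.095, 0.149]
orientation: [-1.207, 1.209, -1.21]
contact_force: [0.5, 0.7, -0.5]
grip_width: 0.0724
```

Call:
{"method": "jog_arm", "body": {"motion": [[0.85, [-0.037, 0, -0.007], [0, 0, 0]], [0.85, [-0.037, 0, -0.007], [0, 0, 0]], [0.85, [-0.037, 0, -0.007], [0, 0, 0]], [0.85, [-0.037, 0, -0.007], [0, 0, 0]], [0.85, [-0.037, 0, -0.007], [0, 0, 0]], [0.85, [-0.037, 0, -0.007], [0, 0, 0]], [0.85, [-0.031, 0, -0.0055], [0, 0, 0]], [0.85, [0, 0, 0], [0, 0, 0]], [0.85, [0, 0, 0], [0, 0, 0]]]}}

```text
clock: 8.65
tcp_pos: [0.4456, 0.3488, 0.1483]
orientation: [-1.21, 1.206, -1.206]
contact_force: [-0.3, -0.1, -0.5]
grip_width: 0.0725
```

```bash
python3 snap.py side,top,wrist 6; python3 - <<'E'
from wm import *
i=cv2.imread("pics/side6.png")[60:260,220:420]; cv2.imwrite("pics/s6c.png",cv2.resize(i,None,fx=3.5,fy=3.5,interpolation=cv2.INTER_CUBIC))
f=dict(np.load("wrist6.npz")); P=cloud(f); z=P[...,2]
print("oil",circw(f,P,near(P,.4455,.3455,.03)&(z>.117)&(z<.13),.124))
s=dict(np.load("side6.npz")); Q=cloud(s); u,v=project(s,[[.446,.346-.04,.23]])[0].astype(int)
for v in range(80,135,4): print(v,(Q[v,u]*1000).round(0))
t=dict(np.load("top6.npz")); T=cloud(t)
print("pinion in tray",circw(t,T,near(T,.5215,-.055,.03)&(T[...,2]>.107),.113))
E
```

```text
{'clock': 8.8, 'tcp_pos': [0.4469, 0.3449, 0.1481], 'grip_width': 0.0724, 'contact_force': [0.0898, 0.2279, 0.2509], 'joints': [-1.107, 0.3885, 0.4301, 1.9093, -0.2044, 0.8863, -0.5773]}
oil (array([446.8, 348.3]), np.float64(23.5), 105)
80 [449. 305. 327.]
84 [451. 316. 311.]
88 [450. 312. 299.]
92 [456. 338. 278.]
96 [453. 329. 268.]
100 [455. 339. 251.]
104 [ 669. 1145.  -61.]
108 [ 671. 1159.  -89.]
112 [ 669. 1154. -111.]
116 [ 664. 1140. -128.]
120 [566. 777.   0.]
124 [554. 734.  -1.]
128 [540. 685.   2.]
132 [530. 652.  -2.]
pinion in tray (array([521.7, -55.4]), np.float64(14.5), 17)
```

View pics/s6c.png

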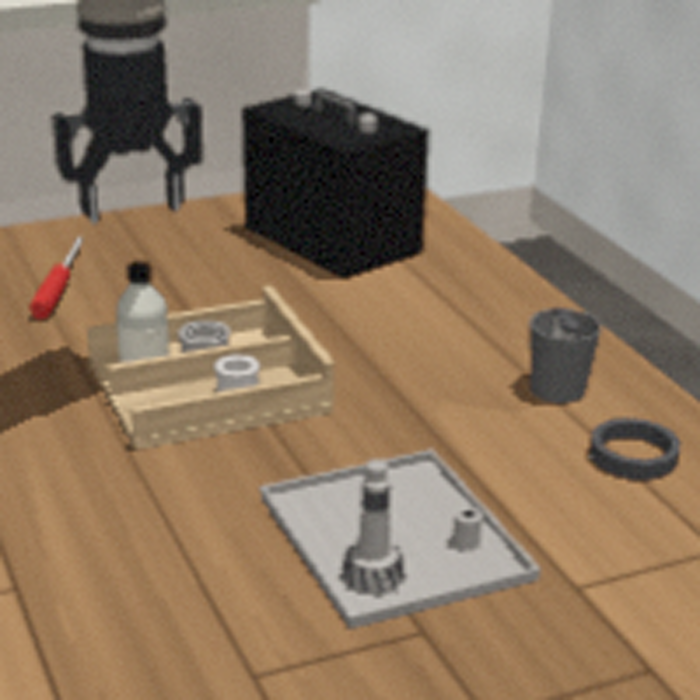

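View pics/wrist6.png

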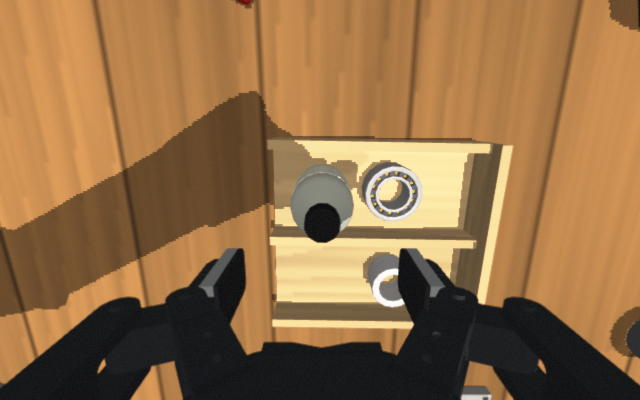

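Call:
{"method": "jog_arm", "body": {"motion": [[0.85, [-0.001, 0.03, 0], [0, 0, 0]], [0.85, [0, 0.03, 0], [0, 0, 0]], [0.85, [0, 0.03, 0], [0, 0, 0]], [0.85, [0, 0.015, 0], [0, 0, 0]], [0.85, [0, 0, 0], [0, 0, 0]], [0.4, [0, 0, 0], [0, 0, 0]], [0.4, [0, 0, 0], [0, 0, 0]], [0.4, [0, 0, 0], [0, 0, 0]], [0.4, [0, 0, 0], [0, 0, 0]]], "force": 40}}

```text
clock: 9.55
tcp_pos: [0.4474, 0.348, 0.0444]
orientation: [-1.206, 1.209, -1.209]
contact_force: [0.0, -1.1, 4.6]
grip_width: 0.048
```

Call:
{"method": "jog_arm", "body": {"motion": [[0.4, [0, -0.01, 0], [0, 0, 0]], [0.4, [0, -0.03, 0], [0, 0, 0]], [0.4, [0, -0.03, 0], [0, 0, 0]], [0.4, [0.02, 0, 0.005], [0, 0, 0]], [0.4, [0.035, 0, 0.01], [0, 0, 0]], [0.4, [0.035, 0, 0.01], [0, 0, 0]], [0.4, [0.035, 0, 0.01], [0, 0, 0]], [0.4, [0.035, 0, 0.01], [0, 0, 0]], [0.4, [0.035, 0, 0.01], [0, 0, 0]], [0.4, [0.035, 0, 0.01], [0, 0, 0]]]}}

```text
clock: 10.38
tcp_pos: [0.5114, 0.116, 0.1137]
orientation: [-1.208, 1.209, -1.209]
contact_force: [1.1, 0.2, -1.7]
grip_width: 0.0479
```

Call:
{"method": "jog_arm", "body": {"motion": [[0.4, [0.035, 0, 0.01], [0, 0, 0]], [0.4, [0.027, 0, 0], [0, 0, 0]], [0.4, [0.01, 0, 0], [0, 0, 0]], [0.4, [0, 0.03, 0], [0, 0, 0]], [0.4, [0, 0.03, 0], [0, 0, 0]], [0.4, [0, 0.013, 0], [0, 0, 0]], [0.4, [0, 0.003, 0], [0, 0, 0]], [0.4, [0, 0, 0], [0, 0, 0]]]}}

```text
clock: 11.05
tcp_pos: [0.5203, 0.046, 0.0366]
orientation: [-1.211, 1.21, -1.208]
contact_force: [0.2, 0.1, -1.3]
grip_width: 0.048
```

Call:
{"method": "jog_arm", "body": {"motion": [[0.4, [0, 0.001, 0], [0, 0, 0]], [0.4, [0, 0.001, 0], [0, 0, 0]], [0.4, [0, 0.001, 0], [0, 0, 0]], [0.4, [0, 0, 0], [0, 0, 0]]]}}

```text
clock: 11.38
tcp_pos: [0.5221, 0.0461, 0.0354]
orientation: [-1.207, 1.208, -1.209]
contact_force: [-2.3, 0.7, 10.0]
grip_width: 0.0478
```

Call:
{"method": "jog_arm", "body": {"motion": [[0.75, [0, 0, 0], [0, 0, 0]], [0.75, [0, 0, 0], [0, 0, 0]], [0.75, [0, 0, 0], [0, 0, 0]], [0.75, [0, -0.01, 0], [0, 0, 0]], [0.75, [0, -0.03, 0], [0, 0, 0]], [0.75, [0, -0.035, 0], [0, 0, 0]], [0.75, [0, -0.035, 0], [0, 0, 0]], [0.75, [-0.035, 0, -0.001], [0, 0, 0]], [0.75, [-0.037, 0, -0.001], [0, 0, 0]], [0.75, [-0.037, 0, -0.001], [0, 0, 0]]]}}

```text
clock: 12.22
tcp_pos: [0.5188, 0.1555, 0.1456]
orientation: [-1.205, 1.21, -1.211]
contact_force: [0.9, 0.5, -0.3]
grip_width: 0.0639
```

Call:
{"method": "jog_arm", "body": {"motion": [[0.75, [-0.037, 0, -0.001], [0, 0, 0]], [0.75, [-0.037, 0, -0.001], [0, 0, 0]], [0.75, [-0.029, 0, -0.001], [0, 0, 0]], [0.75, [0, 0, 0], [0, 0, 0]], [0.75, [0, 0, 0], [0, 0, 0]]]}}

```text
clock: 12.63
tcp_pos: [0.5147, 0.2597, 0.1441]
orientation: [-1.211, 1.206, -1.206]
contact_force: [-0.1, -0.5, 0.0]
grip_width: 0.064
```

```bash
python3 snap.py side,top,wrist 7; python3 - <<'E'
from wm import *
i=cv2.imread("pics/side7.png")[60:260,220:420]; cv2.imwrite("pics/s7c.png",cv2.resize(i,None,fx=3.5,fy=3.5,interpolation=cv2.INTER_CUBIC))
f=dict(np.load("wrist7.npz")); P=cloud(f); z=P[...,2]; print(f["xyz"])
print("sp",circw(f,P,near(P,.515,.257,.04)&(abs(z-.046)<.004),.046))
im=f["image"].astype(int); m=(z>.15)&(z<.2)&near(P,.515,.257,.06); q=P[m]
print("fingers y",np.percentile(q[:,1],[1,50,99]),"x",np.percentile(q[:,0],[1,99]), "zmin",np.percentile(q[:,2],1))
t=dict(np.load("top7.npz")); T=cloud(t)
print("oil in tray",circw(t,T,near(T,.5215,.045,.03)&(T[...,2]>.109),.115))
E
```

```text
{'clock': 12.7833, 'tcp_pos': [0.5155, 0.2558, 0.144], 'grip_width': 0.0638, 'contact_force': [0.2597, -0.6617, 1.1129], 'joints': [-0.9149, 0.4141, 0.4448, 1.8877, -0.224, 0.8888, -0.3629]}
[0.51497466 0.32312945 0.30567817]
sp (array([515.3, 257.9]), np.float64(40.4), 132)
fingers y [0.24574756 0.26308703 0.26773306] x [0.47010457 0.56009911] zmin 0.17013285756891558
oil in tray (array([520.9,  44.6]), np.float64(21.7), 26)
```

View pics/s7c.png

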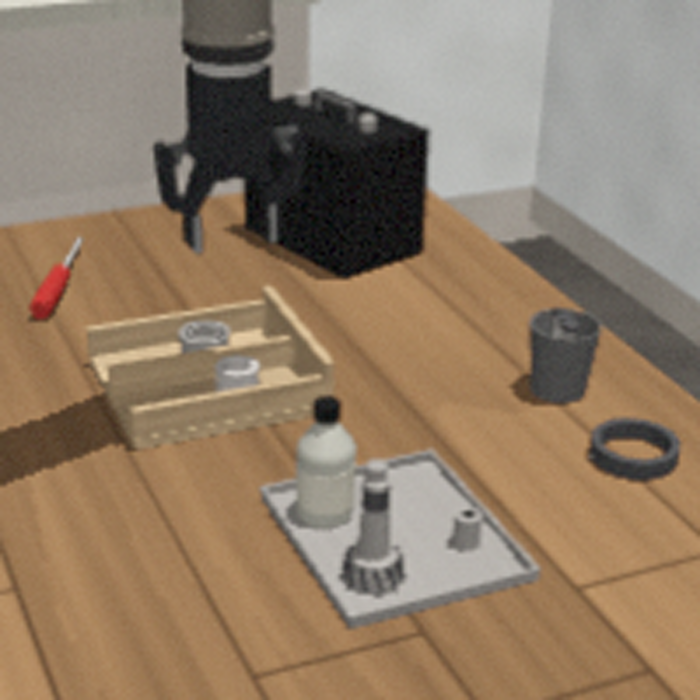

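View pics/wrist7.png

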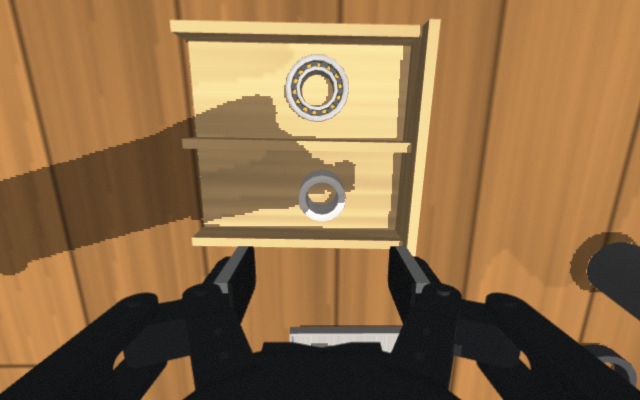

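Call:
{"method": "jog_arm", "body": {"motion": [[0.75, [-0.001, 0.03, 0], [0, 0, 0]], [0.75, [0, 0.035, 0], [0, 0, 0]], [0.75, [0, 0.035, 0], [0, 0, 0]], [0.75, [0, 0.025, 0], [0, 0, 0]], [0.75, [0, 0.012, 0], [0, 0, 0]], [0.75, [0, 0.005, 0], [0, 0, 0]], [0.75, [0, 0, 0], [0, 0, 0]]], "force": 40}}

```text
clock: 13.37
tcp_pos: [0.5154, 0.2574, 0.0015]
orientation: [-1.21, 1.21, -1.211]
contact_force: [0.1, 0.0, 0.3]
grip_width: 0.0637
```

Call:
{"method": "jog_arm", "body": {"motion": [[0.3, [0, 0, 0], [0, 0, 0]], [0.3, [0, 0, 0], [0, 0, 0]], [0.3, [0, 0, 0], [0, 0, 0]], [0.3, [0, 0, 0], [0, 0, 0]]]}}

```text
clock: 13.7
tcp_pos: [0.5166, 0.259, 0.0037]
orientation: [-1.206, 1.208, -1.209]
contact_force: [-0.7, -0.4, 7.3]
grip_width: 0.0402
```

```bash
python3 snap.py side,wrist 8; python3 - <<'E'
from wm import *
i=cv2.imread("pics/side8.png")[100:200,235:335]; cv2.imwrite("pics/s8c.png",cv2.resize(i,None,fx=6,fy=6,interpolation=cv2.INTER_CUBIC))
E
```

```text
{'clock': 13.8, 'tcp_pos': [0.5166, 0.259, 0.0037], 'grip_width': 0.0402, 'contact_force': [-1.0375, -0.7153, 6.9811], 'joints': [-0.8326, 0.6191, 0.3428, 1.9568, -0.3431, 0.6185, -0.2672]}
```

View pics/s8c.png

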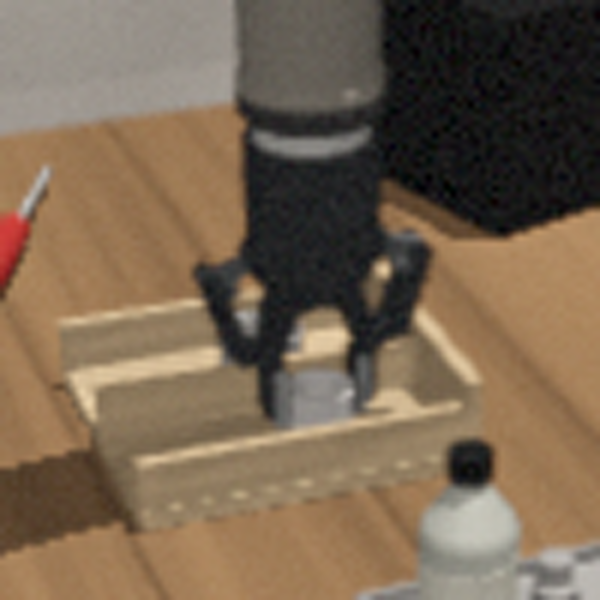

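View pics/wrist8.png

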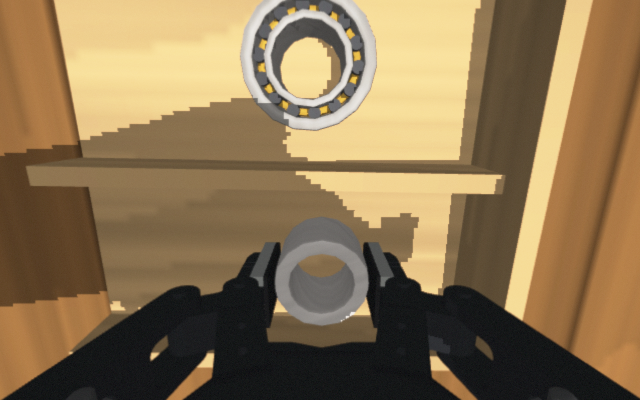

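Call:
{"method": "jog_arm", "body": {"motion": [[0.3, [0, -0.01, 0], [0, 0, 0]], [0.3, [0, -0.035, 0], [0, 0, 0]], [0.3, [0, -0.04, 0], [0, 0, 0]], [0.3, [0, -0.04, 0], [0, 0, 0]], [0.3, [0.02, 0, -0.001], [0, 0, 0]], [0.3, [0.035, 0, -0.001], [0, 0, 0]], [0.3, [0.04, 0, -0.002], [0, 0, 0]], [0.3, [0.04, 0, -0.002], [0, 0, 0]], [0.3, [0.04, 0, -0.002], [0, 0, 0]], [0.3, [0.04, 0, -0.002], [0, 0, 0]]]}}

```text
clock: 14.63
tcp_pos: [0.5049, 0.042, 0.1279]
orientation: [-1.208, 1.208, -1.209]
contact_force: [0.8, -0.3, 0.2]
grip_width: 0.0404
```

Call:
{"method": "jog_arm", "body": {"motion": [[0.3, [0.04, 0, -0.002], [0, 0, 0]], [0.3, [0.04, 0, -0.002], [0, 0, 0]], [0.3, [0.04, 0, -0.002], [0, 0, 0]], [0.3, [0.04, 0, -0.002], [0, 0, 0]], [0.3, [0.04, 0, -0.002], [0, 0, 0]], [0.3, [0.04, 0, -0.002], [0, 0, 0]], [0.3, [0.04, 0, -0.002], [0, 0, 0]], [0.3, [0.035, 0, -0.002], [0, 0, 0]], [0.3, [0.0155, 0, 0], [0, 0, 0]], [0.3, [0, 0, 0], [0, 0, 0]]]}}

```text
clock: 15.47
tcp_pos: [0.4881, -0.2924, 0.1283]
orientation: [-1.207, 1.211, -1.217]
contact_force: [0.0, -0.2, -0.2]
grip_width: 0.0401
```

Call:
{"method": "jog_arm", "body": {"motion": [[0.3, [0, 0, 0], [0, 0, 0]], [0.3, [0, 0, 0], [0, 0, 0]]]}}

```text
clock: 15.63
tcp_pos: [0.4895, -0.2856, 0.127]
orientation: [-1.209, 1.209, -1.208]
contact_force: [1.3, 0.4, -1.1]
grip_width: 0.0405
```

```bash
python3 snap.py side,top,wrist 9; python3 - <<'E'
from wm import *
i=cv2.imread("pics/side9.png")[160:340,260:460]; cv2.imwrite("pics/s9c.png",cv2.resize(i,None,fx=3.5,fy=3.5,interpolation=cv2.INTER_CUBIC))
E
```

```text
{'clock': 15.7833, 'tcp_pos': [0.4898, -0.2851, 0.1268], 'grip_width': 0.0403, 'contact_force': [-0.3754, -0.3958, -1.5], 'joints': [-0.0075, 0.4422, 0.5502, 1.9267, -0.3023, 0.8546, 0.7034]}
```

View pics/s9c.png

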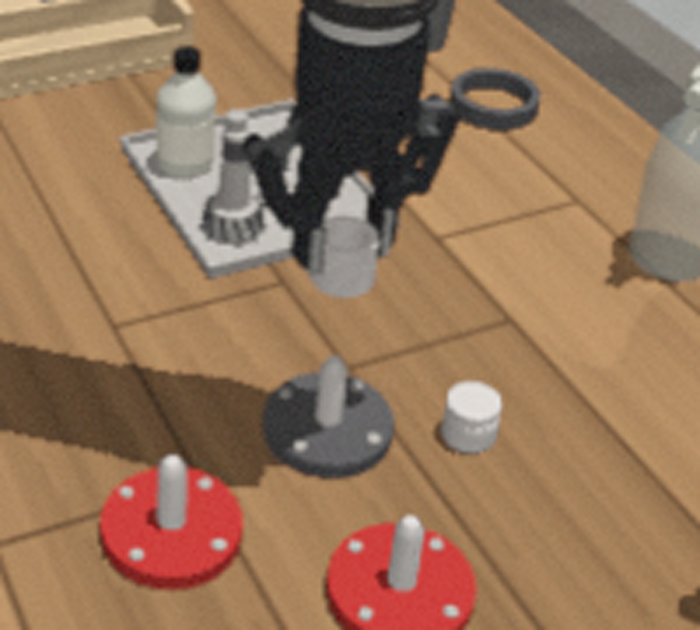

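View pics/wrist9.png

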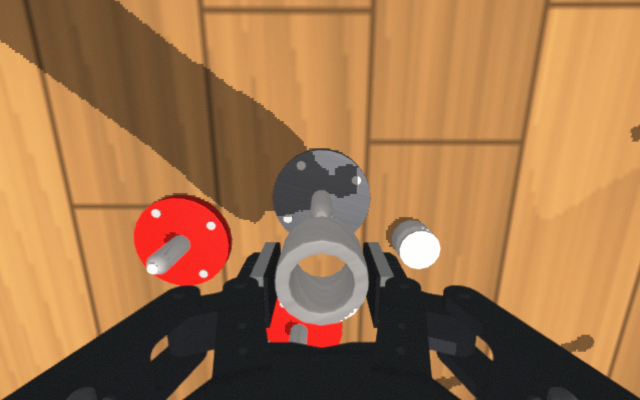

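```bash
cat > align.py <<'E'
import sys
from wm import *
tag,zt=sys.argv[1],float(sys.argv[2])   # zt: ring top height
f=dict(np.load(f"wrist{tag}.npz")); P=cloud(f); z=P[...,2]; im=f["image"].astype(int)
ring=near(P,.489,-.287,.035)&(abs(z-zt)<.006)&(im.min(2)>105)
print("ring wrist",circw(f,P,ring,zt), "n",ring.sum(), "ztop",np.median(z[ring]).round(4))
hole=near(P,.489,-.287,.012)
base=near(P,.489,-.287,.06)&(abs(z-.014)<.006); 
c=max(cv2.findContours(base.astype(np.uint8),0,1)[0],key=len).reshape(-1,2).astype(float)
w=toplane(f,c,.014)[:,:2]; d=np.hypot(*(w-[.489,-.2875]).T); w=w[(d>.040)&(d<.049)]
s_=np.linalg.lstsq(np.c_[2*w,np.ones(len(w))],(w**2).sum(1),rcond=None)[0]; print("base wrist",s_[:2].round(4),2*np.sqrt(s_[2]+s_[0]**2+s_[1]**2),len(w))
s=dict(np.load(f"side{tag}.npz")); Q=cloud(s); zz=Q[...,2]; ims=s["image"].astype(int)
st=near(Q,.489,-.2875,.03)&(zz>.02)&(zz<.075)
v,u=np.nonzero(st)
# axis of stub in side image: mean of left/right edges per row, vs projected axis
for zc in (.02,.03,.04,.05): 
    rowv=project(s,[[.4888,-.2875,zc]])[0]
    k=st[int(round(rowv[1]))]; uu=np.nonzero(k)[0]
    if len(uu): print("stub row",rowv.round(1),uu.min(),uu.max(),(uu.min()+uu.max())/2)
rg=near(Q,.489,-.2875,.035)&(zz>zt-.045)&(zz<zt+.004)&(ims.min(2)>95)
for zc in (zt-.008,zt-.017,zt-.027):
    p=project(s,[[.4888,-.2875,zc]])[0]; uu=np.nonzero(rg[int(round(p[1]))])[0]
    if len(uu): print("ring row",p.round(1),uu.min(),uu.max(),(uu.min()+uu.max())/2)
print("px/mm side", np.linalg.norm(project(s,[[.4888,-.2875,.05]])-project(s,[[.4988,-.2875,.05]]))/10, "right axis",R.from_rotvec(s["orientation"]).as_matrix()[:,0].round(2))
E
python3 align.py 9 .171
```

```text
ring wrist (array([ 489.4, -284.4]), np.float64(40.0), 268) n 3802 ztop 0.1682
base wrist [ 0.4893 -0.2873] 0.087993883966648 214
stub row [353.6 276.5] 350 357 353.5
stub row [353.9 273.4] 350 357 353.5
stub row [354.2 270.3] 351 357 354.0
stub row [354.5 267.2] 351 357 354.0
ring row [358.1 228.7] 343 370 356.5
ring row [357.8 232. ] 349 370 359.5
ring row [357.5 235.6] 349 366 357.5
px/mm side 0.3945603560639369 right axis [ 0.92 -0.39  0.02]
```

Call:
{"method": "jog_arm", "body": {"motion": [[0.3, [0.0015, 0.02, 0], [0, 0, 0]], [0.3, [0, 0.03, 0], [0, 0, 0]], [0.3, [0, 0.018, 0], [0, 0, 0]], [0.3, [0, 0, 0], [0, 0, 0]], [0.3, [0, 0, 0], [0, 0, 0]]]}}

```text
clock: 16.2
tcp_pos: [0.4889, -0.2874, 0.0583]
orientation: [-1.211, 1.21, -1.207]
contact_force: [-0.8, -0.7, -0.8]
grip_width: 0.0404
```

```bash
python3 snap.py side,wrist 10; python3 align.py 10 .103;  python3 - <<'E'
from wm import *
i=cv2.imread("pics/side10.png")[200:320,300:440]; cv2.imwrite("pics/s10c.png",cv2.resize(i,None,fx=5,fy=5,interpolation=cv2.INTER_CUBIC))
E
```

```text
{'clock': 16.3, 'tcp_pos': [0.4902, -0.2885, 0.0599], 'grip_width': 0.0404, 'contact_force': [0.6135, -0.1653, -0.1139], 'joints': [0.0469, 0.5403, 0.4929, 1.9631, -0.3756, 0.7262, 0.7656]}
ring wrist (array([ 489.4, -287.7]), np.float64(40.3), 270) n 4084 ztop 0.1007
base wrist [ 0.4893 -0.287 ] 0.08771446157513146 242
stub row [353.6 276.5] 350 357 353.5
stub row [353.9 273.4] 350 357 353.5
stub row [354.2 270.3] 351 357 354.0
stub row [354.5 267.2] 350 361 355.5
ring row [355.9 252.5] 351 367 359.0
ring row [355.6 255.5] 348 367 357.5
ring row [355.3 258.8] 348 364 356.0
px/mm side 0.3945603560639369 right axis [ 0.92 -0.39  0.02]
```

View pics/s10c.png

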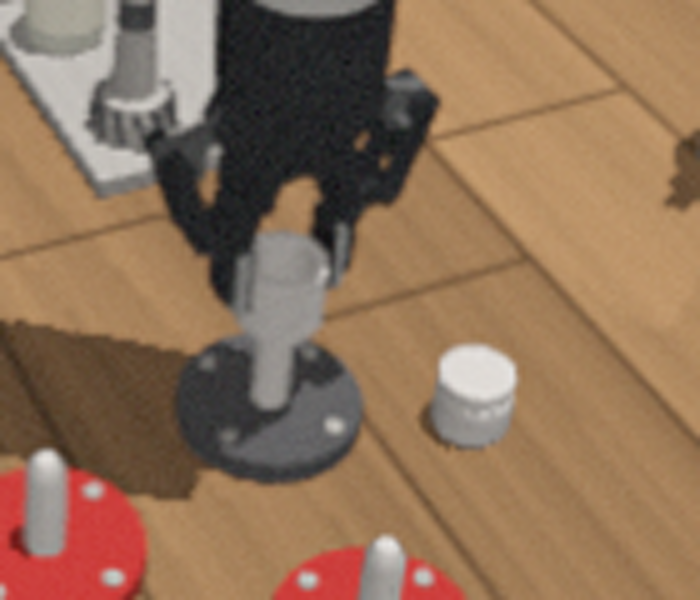

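View pics/wrist10.png

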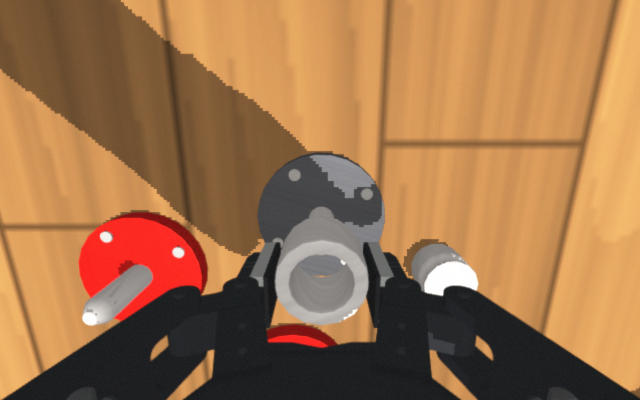

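Call:
{"method": "jog_arm", "body": {"motion": [[0.3, [0, 0.008, 0], [0, 0, 0]], [0.3, [0, 0.012, 0], [0, 0, 0]], [0.3, [0, 0.015, 0], [0, 0, 0]], [0.3, [0, 0.012, 0], [0, 0, 0]], [0.3, [0, 0.002, 0], [0, 0, 0]], [0.3, [0, 0.001, 0], [0, 0, 0]], [0.3, [0, 0, 0], [0, 0, 0]]]}}

```text
clock: 16.88
tcp_pos: [0.4892, -0.2886, 0.0085]
orientation: [-1.209, 1.21, -1.209]
contact_force: [-0.1, 0.2, -0.7]
grip_width: 0.0402
```

Call:
{"method": "jog_arm", "body": {"motion": [[0.3, [0, 0.001, 0], [0, 0, 0]], [0.3, [0, 0.001, 0], [0, 0, 0]], [0.3, [0, 0.001, 0], [0, 0, 0]], [0.3, [0, 0, 0], [0, 0, 0]]]}}

```text
clock: 17.22
tcp_pos: [0.4894, -0.2885, 0.0058]
orientation: [-1.209, 1.209, -1.209]
contact_force: [-0.7, -0.8, -0.7]
grip_width: 0.0403
```

Call:
{"method": "jog_arm", "body": {"motion": [[0.3, [0, 0.001, 0], [0, 0, 0]], [0.3, [0, 0.001, 0], [0, 0, 0]], [0.3, [0, 0, 0], [0, 0, 0]]]}}

```text
clock: 17.47
tcp_pos: [0.4894, -0.2885, 0.0056]
orientation: [-1.207, 1.209, -1.209]
contact_force: [-5.6, 4.7, 19.3]
grip_width: 0.0403
```

Call:
{"method": "jog_arm", "body": {"motion": [[0.7, [0, -0.001, 0], [0, 0, 0]], [0.7, [0, 0, 0], [0, 0, 0]], [0.7, [0, 0, 0], [0, 0, 0]], [0.7, [0, -0.015, 0], [0, 0, 0]], [0.7, [0, -0.035, 0], [0, 0, 0]], [0.7, [0, -0.04, 0], [0, 0, 0]], [0.8, [0, -0.04, 0], [0, 0, 0]], [0.8, [0, -0.009, 0], [0, 0, 0]], [0.8, [0, 0, 0], [0, 0, 0]]]}}

```text
clock: 18.22
tcp_pos: [0.4914, -0.2897, 0.147]
orientation: [-1.206, 1.203, -1.214]
contact_force: [0.0, -0.4, -0.3]
grip_width: 0.0686
```

```bash
python3 snap.py side,wrist 11; python3 - <<'E'
from wm import *
i=cv2.imread("pics/side11.png")[160:340,260:460]; cv2.imwrite("pics/s11c.png",cv2.resize(i,None,fx=3.5,fy=3.5,interpolation=cv2.INTER_CUBIC))
f=dict(np.load("wrist11.npz")); P=cloud(f); z=P[...,2]
print("spacer",circw(f,P,near(P,.489,-.287,.03)&(abs(z-.048)<.004),.048), np.median(z[near(P,.489,-.287,.03)&(abs(z-.048)<.006)]))
print("tin",circw(f,P,near(P,.577,-.33,.035)&(abs(z-.034)<.004),.034))
m=near(P,.489,-.287,.012)&(z>.06); print("stub top",P[m].mean(0) if m.any() else None)
E
```

```text
{'clock': 18.3167, 'tcp_pos': [0.4892, -0.288, 0.1432], 'grip_width': 0.0681, 'contact_force': [0.1818, -0.3451, 0.1363], 'joints': [-0.0189, 0.423, 0.5696, 1.9123, -0.2899, 0.888, 0.6963]}
spacer (array([ 489.3, -289.6]), np.float64(40.4), 132) 0.04707118605770361
tin (array([ 576.9, -327.4]), np.float64(33.2), 105)
stub top [ 0.48894194 -0.27845692  0.23655931]
```

View pics/s11c.png

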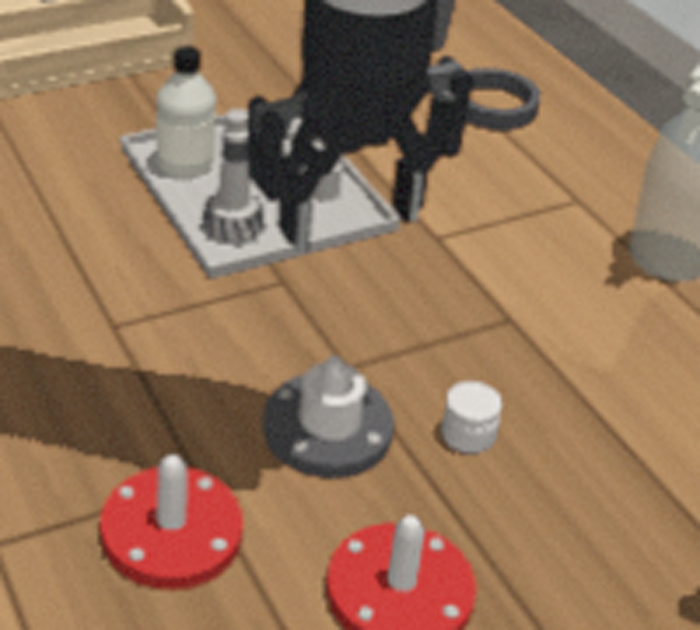

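Call:
{"method": "jog_arm", "body": {"motion": [[0.85, [-0.025, 0, 0.001], [0, 0, 0]], [0.85, [-0.038, 0, 0.001], [0, 0, 0]], [0.85, [-0.04, 0, 0.001], [0, 0, 0]], [0.85, [-0.04, 0, 0.001], [0, 0, 0]], [0.85, [-0.04, 0, 0.001], [0, 0, 0]], [0.85, [-0.04, 0, 0.001], [0, 0, 0]], [0.85, [-0.04, 0, 0.001], [0, 0, 0]], [0.85, [-0.04, 0, 0.001], [0, 0, 0]], [0.85, [-0.04, 0, 0.002], [0, 0, 0]], [0.85, [-0.04, 0, 0.002], [0, 0, 0]]]}}

```text
clock: 19.15
tcp_pos: [0.4994, 0.0963, 0.1418]
orientation: [-1.213, 1.211, -1.208]
contact_force: [1.1, 0.1, 0.3]
grip_width: 0.0728
```

Call:
{"method": "jog_arm", "body": {"motion": [[0.85, [-0.04, 0, 0.002], [0, 0, 0]], [0.85, [-0.04, 0, 0.002], [0, 0, 0]], [0.85, [-0.04, 0, 0.002], [0, 0, 0]], [0.85, [-0.04, 0, 0.002], [0, 0, 0]], [0.85, [-0.04, 0, 0.002], [0, 0, 0]], [0.85, [-0.035, 0, 0], [0, 0, 0]], [0.85, [-0.0185, 0, 0], [0, 0, 0]], [0.85, [0, 0, 0], [0, 0, 0]], [0.85, [0, 0, 0], [0, 0, 0]]]}}

```text
clock: 19.9
tcp_pos: [0.5096, 0.3484, 0.1411]
orientation: [-1.215, 1.208, -1.208]
contact_force: [0.5, -0.1, -0.1]
grip_width: 0.0726
```

```bash
python3 snap.py wrist 12; python3 - <<'E'
from wm import *
f=dict(np.load("wrist12.npz")); P=cloud(f); z=P[...,2]; print(f["xyz"])
print("bear",circw(f,P,near(P,.511,.347,.04)&(abs(z-.040)<.004),.040))
E
```

```text
{'clock': 19.95, 'tcp_pos': [0.5103, 0.3466, 0.1416], 'grip_width': 0.0727, 'contact_force': [-0.2829, -0.3496, 0.8839], 'joints': [-1.0045, 0.4812, 0.4128, 1.7855, -0.233, 0.927, -0.4919]}
[0.50950129 0.41557005 0.30258474]
bear (array([511.4, 348.2]), np.float64(50.4), 161)
```

View pics/wrist12.png

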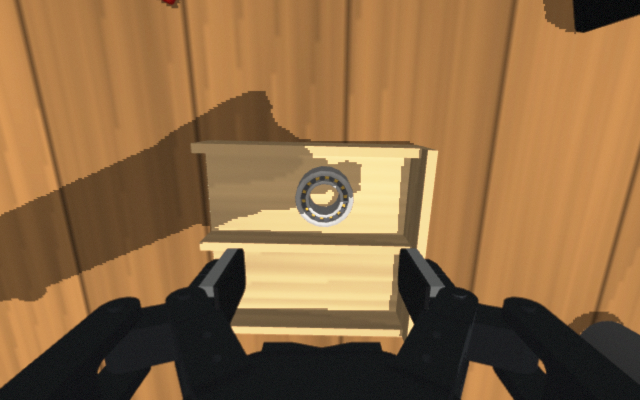

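Call:
{"method": "jog_arm", "body": {"motion": [[0.9, [0, 0.03, 0], [0, 0, 0]], [0.9, [0, 0.035, 0], [0, 0, 0]], [0.9, [0, 0.035, 0], [0, 0, 0]], [0.9, [0, 0.025, 0], [0, 0, 0]], [0.9, [0, 0.015, 0], [0, 0, 0]], [0.9, [0, 0.005, 0], [0, 0, 0]], [0.9, [0, 0, 0], [0, 0, 0]]], "force": 50}}

```text
clock: 20.53
tcp_pos: [0.5105, 0.3453, -0.0029]
orientation: [-1.212, 1.211, -1.212]
contact_force: [0.4, 0.2, 0.9]
grip_width: 0.0769
```

Call:
{"method": "jog_arm", "body": {"motion": [[0.4, [0, 0, 0], [0, 0, 0]], [0.4, [0, 0, 0], [0, 0, 0]], [0.4, [0, 0, 0], [0, 0, 0]], [0.4, [0, 0, 0], [0, 0, 0]]]}}

```text
clock: 20.87
tcp_pos: [0.5123, 0.3481, 0.0006]
orientation: [-1.207, 1.209, -1.209]
contact_force: [-0.7, -2.2, 6.0]
grip_width: 0.0504
```

Call:
{"method": "jog_arm", "body": {"motion": [[0.4, [0, -0.01, 0], [0, 0, 0]], [0.4, [0, -0.03, 0], [0, 0, 0]], [0.4, [0, -0.04, 0], [0, 0, 0]], [0.4, [0, -0.04, 0], [0, 0, 0]], [0.4, [0, -0.01, 0], [0, 0, 0]], [0.4, [0, 0, 0], [0, 0, 0]]]}}

```text
clock: 21.37
tcp_pos: [0.5135, 0.3497, 0.1335]
orientation: [-1.2, 1.207, -1.208]
contact_force: [-0.1, 1.0, -3.2]
grip_width: 0.0503
```

```bash
python3 snap.py side,wrist 13; python3 - <<'E'
from wm import *
i=cv2.imread("pics/side13.png")[40:200,220:380]; cv2.imwrite("pics/s13c.png",cv2.resize(i,None,fx=4,fy=4,interpolation=cv2.INTER_CUBIC))
E
```

```text
{'clock': 21.4667, 'tcp_pos': [0.5104, 0.3481, 0.1285], 'grip_width': 0.0502, 'contact_force': [-0.152, -0.4301, -2.9652], 'joints': [-1.0025, 0.4968, 0.4097, 1.7962, -0.2458, 0.899, -0.4823]}
```

View pics/s13c.png

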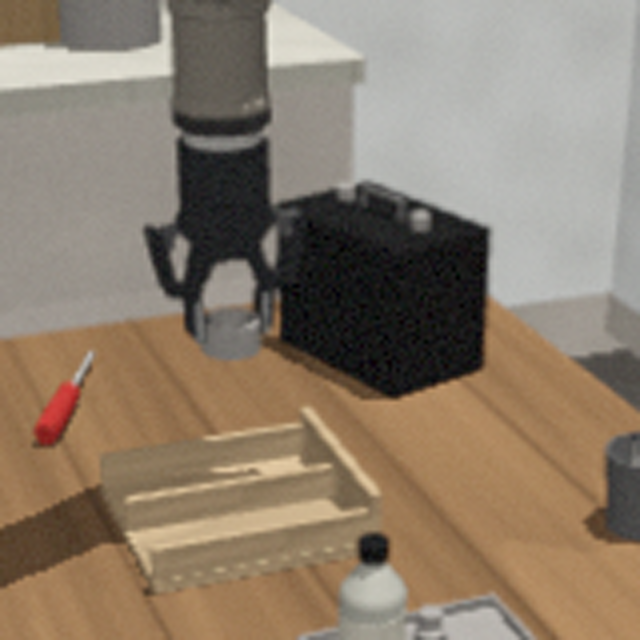

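View pics/wrist13.png

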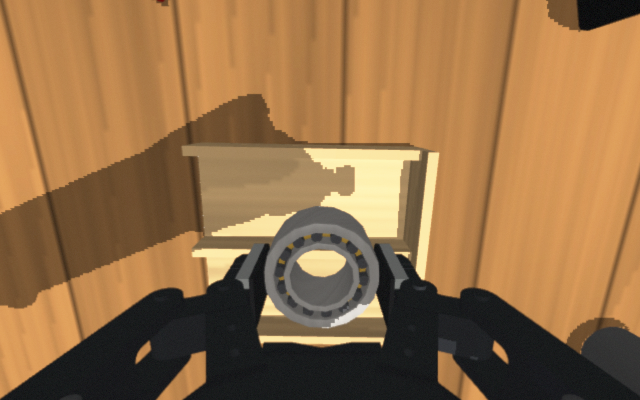

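Call:
{"method": "jog_arm", "body": {"motion": [[0.4, [0.02, 0, 0], [0, 0, 0]], [0.4, [0.035, 0, -0.002], [0, 0, 0]], [0.4, [0.04, 0, -0.002], [0, 0, 0]], [0.4, [0.04, 0, -0.002], [0, 0, 0]], [0.4, [0.04, 0, -0.002], [0, 0, 0]], [0.4, [0.04, 0, -0.002], [0, 0, 0]], [0.4, [0.04, 0, -0.002], [0, 0, 0]], [0.4, [0.04, 0, -0.002], [0, 0, 0]], [0.4, [0.04, 0, -0.002], [0, 0, 0]], [0.4, [0.04, 0, -0.002], [0, 0, 0]]]}}

```text
clock: 22.3
tcp_pos: [0.4909, -0.0287, 0.1268]
orientation: [-1.213, 1.211, -1.207]
contact_force: [0.4, 0.6, -1.8]
grip_width: 0.0503
```

Call:
{"method": "jog_arm", "body": {"motion": [[0.4, [0.04, 0, -0.002], [0, 0, 0]], [0.4, [0.04, 0, -0.002], [0, 0, 0]], [0.4, [0.04, 0, 0], [0, 0, 0]], [0.4, [0.04, 0, 0], [0, 0, 0]], [0.4, [0.04, 0, 0], [0, 0, 0]], [0.4, [0.035, 0, 0], [0, 0, 0]], [0.4, [0.02, 0, 0], [0, 0, 0]], [0.4, [0.006, 0, 0], [0, 0, 0]], [0.4, [0, 0, 0], [0, 0, 0]], [0.4, [0, 0, 0], [0, 0, 0]]]}}

```text
clock: 23.13
tcp_pos: [0.4883, -0.2865, 0.127]
orientation: [-1.21, 1.212, -1.206]
contact_force: [0.0, 0.3, -2.2]
grip_width: 0.0502
```

Call:
{"method": "jog_arm", "body": {"motion": [[0.4, [0, 0.02, 0], [0, 0, 0]], [0.4, [0, 0.03, 0], [0, 0, 0]], [0.4, [0, 0.018, 0], [0, 0, 0]], [0.4, [0, 0, 0], [0, 0, 0]], [0.4, [0, 0, 0], [0, 0, 0]]]}}

```text
clock: 23.55
tcp_pos: [0.4887, -0.2856, 0.0597]
orientation: [-1.211, 1.21, -1.205]
contact_force: [0.7, 0.4, -0.8]
grip_width: 0.0504
```

```bash
python3 snap.py side,wrist 14; python3 align.py 14 .102;  python3 - <<'E'
from wm import *
i=cv2.imread("pics/side14.png")[200:320,300:440]; cv2.imwrite("pics/s14c.png",cv2.resize(i,None,fx=5,fy=5,interpolation=cv2.INTER_CUBIC))
E
```

```text
{'clock': 23.65, 'tcp_pos': [0.4902, -0.2874, 0.0616], 'grip_width': 0.05, 'contact_force': [0.6299, 0.3091, -2.1925], 'joints': [0.0456, 0.5366, 0.492, 1.9633, -0.3715, 0.7292, 0.7611]}
ring wrist (array([ 489.3, -285.2]), np.float64(49.5), 321) n 4851 ztop 0.0995
base wrist [ 0.4893 -0.2868] 0.08748302088893138 251
stub row [353.6 276.5] 345 362 353.5
stub row [353.9 273.4] 346 363 354.5
stub row [354.2 270.3] 346 363 354.5
stub row [354.5 267.2] 346 362 354.0
ring row [355.8 252.8] 350 369 359.5
ring row [355.5 255.8] 345 365 355.0
ring row [355.2 259.1] 345 365 355.0
px/mm side 0.3945603560639369 right axis [ 0.92 -0.39  0.02]
```

View pics/s14c.png

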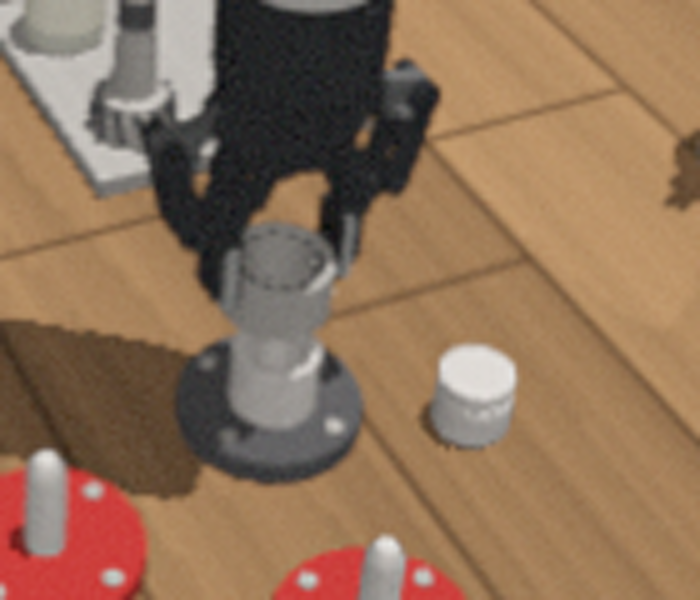

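View pics/wrist14.png

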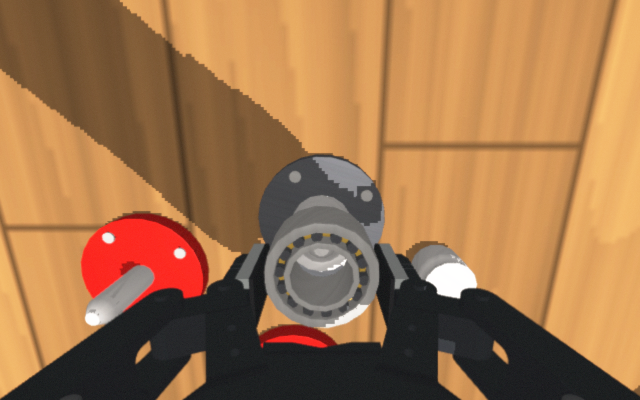

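Call:
{"method": "jog_arm", "body": {"motion": [[0.4, [0.0005, 0.008, 0], [0, 0, 0]], [0.4, [0, 0.008, 0], [0, 0, 0]], [0.4, [0, 0.006, 0], [0, 0, 0]], [0.4, [0, 0.001, 0], [0, 0, 0]], [0.4, [0, 0.001, 0], [0, 0, 0]], [0.4, [0, 0.001, 0], [0, 0, 0]], [0.4, [0, 0, 0], [0, 0, 0]]]}}

```text
clock: 24.23
tcp_pos: [0.4889, -0.2881, 0.0366]
orientation: [-1.208, 1.211, -1.208]
contact_force: [-4.1, 3.9, 9.6]
grip_width: 0.0503
```

Call:
{"method": "jog_arm", "body": {"motion": [[0.8, [0, 0, 0], [0, 0, 0]], [0.8, [0, 0, 0], [0, 0, 0]], [0.8, [0, 0, 0], [0, 0, 0]], [0.8, [0, -0.015, 0], [0, 0, 0]], [0.8, [0, -0.03, 0], [0, 0, 0]], [0.8, [0, -0.04, 0], [0, 0, 0]], [0.8, [0, -0.035, 0], [0, 0, 0]], [0.8, [0, 0, 0], [0, 0, 0]]]}}

```text
clock: 24.9
tcp_pos: [0.4928, -0.2913, 0.1623]
orientation: [-1.204, 1.2, -1.218]
contact_force: [0.1, -0.7, 0.7]
grip_width: 0.0682
```

```bash
python3 snap.py side,wrist 15; python3 - <<'E'
from wm import *
i=cv2.imread("pics/side15.png")[200:320,300:440]; cv2.imwrite("pics/s15c.png",cv2.resize(i,None,fx=5,fy=5,interpolation=cv2.INTER_CUBIC))
f=dict(np.load("wrist15.npz")); P=cloud(f); z=P[...,2]
m=near(P,.489,-.287,.032)&(abs(z-.076)<.006)
print("bearing",circw(f,P,m,.076), np.median(z[m]))
s=dict(np.load("side15.npz")); Q=cloud(s); zz=Q[...,2]; m=near(Q,.489,-.287,.032)&(zz>.07)&(zz<.085); print("side top z",np.percentile(zz[m],[20,50,80,99]))
E
```

```text
{'clock': 25.0, 'tcp_pos': [0.4904, -0.289, 0.1573], 'grip_width': 0.0686, 'contact_force': [-0.512, -0.5166, -0.6094], 'joints': [-0.0239, 0.4041, 0.5749, 1.9001, -0.275, 0.9118, 0.6838]}
bearing (array([ 488.8, -287.8]), np.float64(50.5), 173) 0.07484586922508138
side top z [0.07229251 0.07371054 0.07501414 0.07678939]
```

View pics/s15c.png

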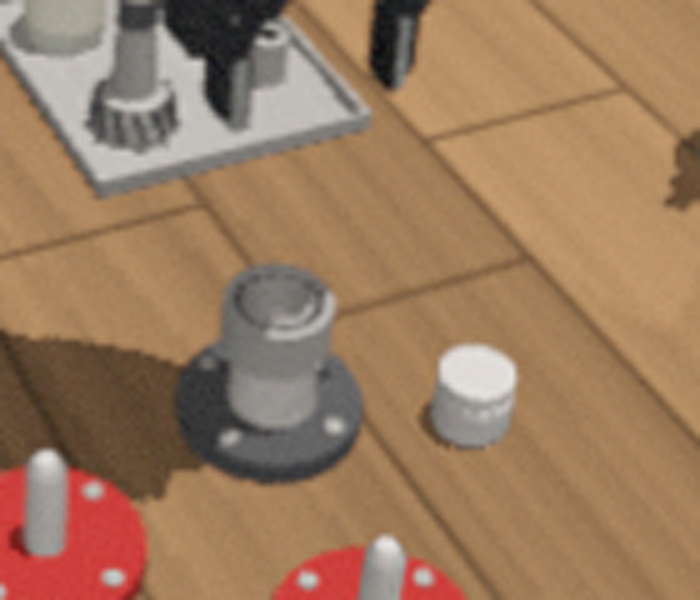

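Call:
{"method": "jog_arm", "body": {"motion": [[0.85, [-0.02, 0, 0.002], [0, 0, 0]], [0.85, [-0.035, 0, 0.004], [0, 0, 0]], [0.85, [-0.04, 0, 0.004], [0, 0, 0]], [0.85, [-0.04, 0, 0.004], [0, 0, 0]], [0.85, [-0.04, 0, 0.004], [0, 0, 0]], [0.85, [-0.04, 0, 0.004], [0, 0, 0]], [0.85, [-0.04, 0, 0.004], [0, 0, 0]], [0.85, [-0.04, 0, 0.004], [0, 0, 0]], [0.85, [-0.03, 0, 0.002], [0, 0, 0]], [0.85, [-0.009, 0, 0], [0, 0, 0]]], "force": 40}}

```text
clock: 25.83
tcp_pos: [0.5204, 0.0519, 0.1541]
orientation: [-1.214, 1.206, -1.201]
contact_force: [-0.4, 0.4, 0.8]
grip_width: 0.0727
```

Call:
{"method": "jog_arm", "body": {"motion": [[0.85, [0, 0, 0], [0, 0, 0]], [0.85, [0, 0.03, 0], [0, 0, 0]], [0.85, [0, 0.035, 0], [0, 0, 0]], [0.85, [0, 0.035, 0], [0, 0, 0]], [0.85, [0, 0.022, 0], [0, 0, 0]], [0.85, [0, 0, 0], [0, 0, 0]], [0.4, [0, 0, 0], [0, 0, 0]], [0.4, [0, 0, 0], [0, 0, 0]], [0.4, [0, 0, 0], [0, 0, 0]], [0.4, [0, 0, 0], [0, 0, 0]]]}}

```text
clock: 26.67
tcp_pos: [0.5223, 0.0454, 0.0351]
orientation: [-1.207, 1.208, -1.21]
contact_force: [-1.6, -0.4, -2.2]
grip_width: 0.048
```

Call:
{"method": "jog_arm", "body": {"motion": [[0.4, [0, -0.01, 0], [0, 0, 0]], [0.4, [0, -0.03, 0], [0, 0, 0]], [0.4, [0, -0.04, 0], [0, 0, 0]], [0.4, [-0.02, 0, -0.005], [0, 0, 0]], [0.4, [-0.035, 0, -0.01], [0, 0, 0]], [0.4, [-0.035, 0, -0.01], [0, 0, 0]], [0.4, [-0.035, 0, -0.01], [0, 0, 0]], [0.4, [-0.035, 0, -0.01], [0, 0, 0]], [0.4, [-0.035, 0, -0.01], [0, 0, 0]], [0.4, [-0.035, 0, -0.01], [0, 0, 0]]]}}

```text
clock: 27.5
tcp_pos: [0.4556, 0.2774, 0.1152]
orientation: [-1.207, 1.209, -1.209]
contact_force: [1.1, -0.0, -0.8]
grip_width: 0.0481
```

Call:
{"method": "jog_arm", "body": {"motion": [[0.4, [-0.035, 0, -0.01], [0, 0, 0]], [0.4, [-0.027, 0, 0], [0, 0, 0]], [0.4, [-0.01, 0, 0], [0, 0, 0]], [0.4, [0, 0, 0], [0, 0, 0]], [0.4, [0, 0.03, 0], [0, 0, 0]], [0.4, [0, 0.025, 0], [0, 0, 0]], [0.4, [0, 0.01, 0], [0, 0, 0]], [0.4, [0, 0.003, 0], [0, 0, 0]], [0.4, [0, 0.001, 0], [0, 0, 0]], [0.4, [0, 0, 0], [0, 0, 0]]]}}

```text
clock: 28.33
tcp_pos: [0.4471, 0.3472, 0.0458]
orientation: [-1.207, 1.209, -1.21]
contact_force: [-0.4, -0.3, -1.3]
grip_width: 0.0484
```

Call:
{"method": "jog_arm", "body": {"motion": [[0.4, [0, 0.001, 0], [0, 0, 0]], [0.4, [0, 0.001, 0], [0, 0, 0]], [0.4, [0, 0, 0], [0, 0, 0]]]}}

```text
clock: 28.58
tcp_pos: [0.4471, 0.3481, 0.044]
orientation: [-1.207, 1.209, -1.209]
contact_force: [-0.9, -0.5, 4.7]
grip_width: 0.0482
```

Call:
{"method": "jog_arm", "body": {"motion": [[0.85, [0, 0, 0], [0, 0, 0]], [0.85, [0, 0, 0], [0, 0, 0]], [0.85, [0, 0, 0], [0, 0, 0]], [0.85, [0, -0.015, 0], [0, 0, 0]], [0.85, [0, -0.03, 0], [0, 0, 0]], [0.85, [0, -0.035, 0], [0, 0, 0]], [0.85, [0, -0.035, 0], [0, 0, 0]], [0.7, [0.03, 0, 0.006], [0, 0, 0]], [0.7, [0.037, 0, 0.007], [0, 0, 0]], [0.7, [0.037, 0, 0.007], [0, 0, 0]]]}}

```text
clock: 29.42
tcp_pos: [0.4664, 0.2434, 0.1585]
orientation: [-1.209, 1.207, -1.207]
contact_force: [0.8, -0.9, -0.6]
grip_width: 0.0594
```

Call:
{"method": "jog_arm", "body": {"motion": [[0.7, [0.037, 0, 0.007], [0, 0, 0]], [0.7, [0.037, 0, 0.007], [0, 0, 0]], [0.7, [0.037, 0, 0.007], [0, 0, 0]], [0.7, [0.037, 0, 0.007], [0, 0, 0]], [0.7, [0.037, 0, 0.007], [0, 0, 0]], [0.7, [0.037, 0, 0.007], [0, 0, 0]], [0.7, [0.037, 0, 0.007], [0, 0, 0]], [0.7, [0.029, 0, 0.0065], [0, 0, 0]], [0.7, [0.01, 0, 0], [0, 0, 0]], [0.7, [0, 0, 0], [0, 0, 0]]]}}

```text
clock: 30.25
tcp_pos: [0.5215, -0.0579, 0.1579]
orientation: [-1.207, 1.213, -1.214]
contact_force: [0.2, 0.6, 0.6]
grip_width: 0.0597
```

```bash
python3 snap.py side,top,wrist 16; python3 - <<'E'
from wm import *
i=cv2.imread("pics/side16.png")[60:260,220:420]; cv2.imwrite("pics/s16c.png",cv2.resize(i,None,fx=3.5,fy=3.5,interpolation=cv2.INTER_CUBIC))
for n in("top0","top16"):
    t=dict(np.load(n+".npz")); T=cloud(t); print(n,"oil",circw(t,T,near(T,.446,.346,.03)&(T[...,2]>.118),.124))
t=dict(np.load("wrist16.npz")); T=cloud(t); m=near(T,.5215,-.055,.014)&(T[...,2]>.107)&(T[...,2]<.118); print("pin",circw(t,T,m,.113))
E
```

```text
{'clock': 30.4, 'tcp_pos': [0.5215, -0.0525, 0.1574], 'grip_width': 0.0597, 'contact_force': [1.2927, 0.067, 1.06], 'joints': [-0.4913, 0.3279, 0.5804, 1.999, -0.2324, 0.8797, 0.2162]}
top0 oil (array([445.8, 345.2]), np.float64(22.7), 29)
top16 oil (array([446. , 348.2]), np.float64(21.7), 28)
pin (array([522.2, -53.3]), np.float64(15.7), 64)
```

View pics/s16c.png

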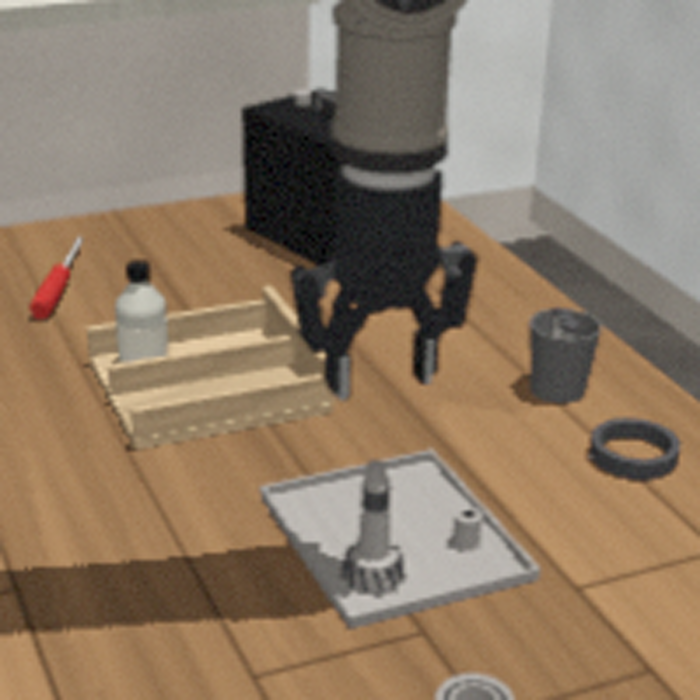

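Call:
{"method": "jog_arm", "body": {"motion": [[0.7, [0, 0.03, 0], [0, 0, 0]], [0.7, [0, 0.035, 0], [0, 0, 0]], [0.7, [0, 0.03, 0], [0, 0, 0]], [0.7, [0, 0.015, 0], [0, 0, 0]], [0.7, [0, 0, 0], [0, 0, 0]], [0.1, [0, 0, 0], [0, 0, 0]], [0.1, [0, 0, 0], [0, 0, 0]], [0.1, [0, 0, 0], [0, 0, 0]], [0.1, [0, 0, 0], [0, 0, 0]], [0.1, [0, 0, 0], [0, 0, 0]]], "force": 70}}

```text
clock: 31.23
tcp_pos: [0.5227, -0.0539, 0.0493]
orientation: [-1.207, 1.208, -1.209]
contact_force: [-1.5, 0.3, 4.2]
grip_width: 0.0199
```

Call:
{"method": "jog_arm", "body": {"motion": [[0.1, [0, -0.01, 0], [0, 0, 0]], [0.1, [0, -0.03, 0], [0, 0, 0]], [0.1, [0, -0.04, 0], [0, 0, 0]], [0.1, [-0.02, 0, -0.007], [0, 0, 0]], [0.1, [-0.035, 0, -0.01], [0, 0, 0]], [0.1, [-0.035, 0, -0.01], [0, 0, 0]], [0.1, [-0.035, 0, -0.01], [0, 0, 0]], [0.1, [-0.035, 0, -0.01], [0, 0, 0]], [0.1, [-0.035, 0, -0.01], [0, 0, 0]], [0.1, [-0.035, 0, -0.01], [0, 0, 0]]]}}

```text
clock: 32.07
tcp_pos: [0.4537, 0.177, 0.1286]
orientation: [-1.208, 1.209, -1.209]
contact_force: [0.1, 0.2, -5.0]
grip_width: 0.02
```

Call:
{"method": "jog_arm", "body": {"motion": [[0.1, [-0.033, 0, -0.01], [0, 0, 0]], [0.1, [-0.03, 0, 0], [0, 0, 0]], [0.1, [-0.02, 0, 0], [0, 0, 0]], [0.1, [0, 0, 0], [0, 0, 0]], [0.1, [0, 0.03, 0], [0, 0, 0]], [0.1, [0, 0.025, 0], [0, 0, 0]], [0.1, [0, 0.01, 0], [0, 0, 0]], [0.1, [0, 0.003, 0], [0, 0, 0]], [0.1, [0, 0, 0], [0, 0, 0]]]}}

```text
clock: 32.82
tcp_pos: [0.4445, 0.2578, 0.0598]
orientation: [-1.21, 1.21, -1.21]
contact_force: [0.3, -0.0, -4.9]
grip_width: 0.0201
```

Call:
{"method": "jog_arm", "body": {"motion": [[0.1, [0, 0.001, 0], [0, 0, 0]], [0.1, [0, 0.001, 0], [0, 0, 0]], [0.1, [0, 0, 0], [0, 0, 0]]]}}

```text
clock: 33.07
tcp_pos: [0.4454, 0.2589, 0.0587]
orientation: [-1.207, 1.209, -1.209]
contact_force: [-0.0, 0.1, -5.9]
grip_width: 0.0197
```

Call:
{"method": "jog_arm", "body": {"motion": [[0.1, [0, 0.001, 0], [0, 0, 0]], [0.1, [0, 0, 0], [0, 0, 0]]]}}

```text
clock: 33.23
tcp_pos: [0.4454, 0.2591, 0.0583]
orientation: [-1.207, 1.209, -1.208]
contact_force: [-2.2, -1.7, 8.7]
grip_width: 0.0203
```

Touching the floor. Release, lift clear and back away for a free view.

Call:
{"method": "jog_arm", "body": {"motion": [[0.5, [0, 0, 0], [0, 0, 0]], [0.6, [0, 0, 0], [0, 0, 0]], [0.7, [0, 0, 0], [0, 0, 0]], [0.7, [0, -0.015, 0], [0, 0, 0]], [0.7, [0, -0.03, 0], [0, 0, 0]], [0.7, [0, -0.04, 0], [0, 0, 0]], [0.7, [0, -0.04, 0], [0, 0, 0]], [0.7, [0.03, -0.01, 0.01], [0, 0, 0]], [0.7, [0.04, 0, 0.01], [0, 0, 0]], [0.7, [0.04, 0, 0.01], [0, 0, 0]]]}}

```text
clock: 34.07
tcp_pos: [0.4758, 0.1487, 0.1933]
orientation: [-1.207, 1.205, -1.206]
contact_force: [0.0, -0.5, -1.0]
grip_width: 0.0599
```

Call:
{"method": "jog_arm", "body": {"motion": [[0.7, [0.035, 0, 0], [0, 0, 0]], [0.7, [0.03, 0, 0], [0, 0, 0]], [0.7, [0.02, 0, 0], [0, 0, 0]], [0.7, [0, 0, 0], [0, 0, 0]], [0.7, [0, 0, 0], [0, 0, 0]]]}}

```text
clock: 34.48
tcp_pos: [0.4749, 0.0626, 0.1919]
orientation: [-1.207, 1.211, -1.211]
contact_force: [0.2, 0.4, -0.4]
grip_width: 0.0599
```

```bash
python3 snap.py side,top 17; python3 - <<'E'
from wm import *
i=cv2.imread("pics/side17.png")[100:200,220:340]; j=cv2.imread("pics/side0.png")[100:200,220:340]; cv2.imwrite("pics/s17c.png",cv2.resize(np.vstack([j,i]),None,fx=3,fy=3,interpolation=cv2.INTER_CUBIC))
for n in("top0","top17"):
    t=dict(np.load(n+".npz")); T=cloud(t); z=T[...,2]
    print(n,"oil",circw(t,T,near(T,.446,.346,.03)&(z>.118),.124),"pin",circw(t,T,near(T,.4445,.256,.03)&(z>.116),.122))
    print(" tin",circw(t,T,near(T,.577,-.329,.035)&(abs(z-.034)<.005),.034),"socket",circw(t,T,near(T,.615,-.041,.03)&(z>.028),.033))
    a=t["image"].astype(np.float32)
    if n=="top0": a0=a
for nm,(x0,x1,y0,y1) in dict(oil=(142,178,215,246),pin=(182,215,215,246)).items():
    sh,_=cv2.phaseCorrelate(np.ascontiguousarray(a0[y0:y1,x0:x1].mean(2)),np.ascontiguousarray(a[y0:y1,x0:x1].mean(2))); print(nm,"shift px",np.round(sh,2))
t0=dict(np.load("side0.npz"));t1=dict(np.load("side17.npz"))
for n,t in(("0",t0),("17",t1)):
    T=cloud(t);z=T[...,2]
    for k,c,zt in(("cap",(.446,.346),.106),("pintop",(.4445,.256),.108)):
        m=near(T,*c,.03)&(z>zt); v,u=np.nonzero(m); print(n,k,u.mean().round(2),v.mean().round(2),len(u))
E
```

```text
{'clock': 34.5833, 'tcp_pos': [0.4749, 0.0646, 0.1918], 'grip_width': 0.0595, 'contact_force': [0.3547, -0.1495, 0.4929], 'joints': [-0.8205, 0.1931, 0.6364, 2.0645, -0.1438, 0.9257, -0.1049]}
top0 oil (array([445.8, 345.2]), np.float64(22.7), 29) pin (array([444.7, 257. ]), np.float64(12.6), 16)
 tin (array([ 577.3, -329.4]), np.float64(34.1), 40) socket (array([615.1, -41.1]), np.float64(21.5), 25)
top17 oil (array([445.8, 348. ]), np.float64(21.9), 28) pin (array([444.7, 257.2]), np.float64(12.8), 16)
 tin (array([ 577.3, -329.3]), np.float64(34.3), 40) socket (array([614.5, -40.7]), np.float64(21.5), 25)
oil shift px [-0.77  0.05]
pin shift px [-0.37 -0.01]
0 cap 259.46 137.59 46
0 pintop 266.7 148.67 27
17 cap 259.15 137.31 48
17 pintop 266.62 148.42 24
```

View pics/top17.png

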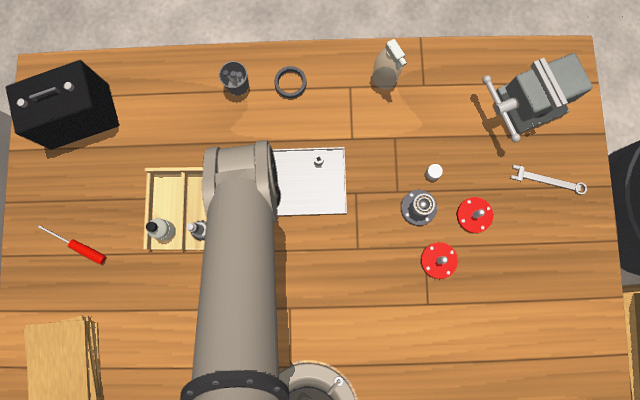

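View pics/side17.png

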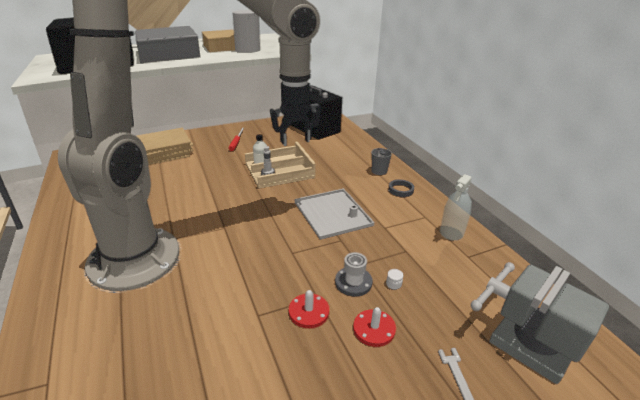

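View pics/s17c.png

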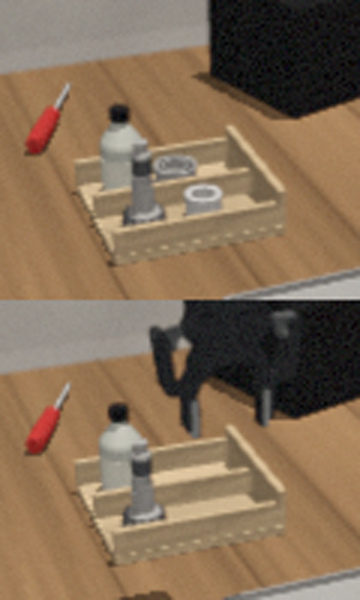

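```bash
python3 - <<'E'
from bench import r
print(r.hand_in())
E
```

```text
the job is handed in; nothing more can be done
None
```

The job is handed in at about 35 s on the robot's clock, done in the order you asked. The shaft and bottle went upright into the tray. The spacer went over the dark stand's stub onto its base, and the bearing on top of it. Then the bottle and the shaft went back into the rack.

**Last checks**
- **Shaft and bottle:** both stand upright in their lanes. The shaft is back within about 1 mm. The bottle is about 2–3 mm off in y by the top camera; the side view shows almost no change.
- **Stack:** after release the bearing sat centred on the stub within about 1 mm, its top reading about 75 mm against the 76 mm expected. The spacer sits about 2 mm off centre, inside its clearance.
- **Bystanders:** the socket and the tin read within 1 mm of where they started. Nothing fell. The largest force in the readings was about 20 N, when the spacer touched the base.

**What disagreed**
- **Fingertip height:** both cameras showed the fingertips about 34 mm higher than the reported TCP and tip length imply.
- **First shaft grip:** because of that, it caught only the shaft's thin end. I lifted it 20 mm, set it back down in place and gripped it again lower, allowing for the offset from then on.

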